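# Change the lap on the bench lapping machine and put the other laps in order

### The job

Change the lapping machine over from the coarse red-hubbed lap to the fine yellow-hubbed one: lift off the black hold-down cap and set it aside (the white saucer is handy), and at the end put it back on the spindle, fully down on the hub of the yellow lap. The red and blue laps belong on the posts of the stands of their own colour, fully down; the two stored laps may be on the wrong stands now, so use whichever stand is free as a stopover. Grit from one lap spoils another, so never let two laps touch.

Things in the scene. Friction and masses are not known exactly. Their poses are not given: they have to be found in the camera images.
- coarse_lap_grip (a point): red lap, 0.3 kg: disc 110 mm wide, 6 mm thick, dark grey with slanting slots on top, with a ribbed red hub 40 mm wide rising from its middle; a 28 mm bore runs right through. Point: on the axis in the hub, 30 mm above the underside, 20 mm below the hub's top; z up. Grip the hub across, from above. Starts on the spindle, under the cap
- medium_lap_grip (a point): blue lap, 0.3 kg: disc 110 mm wide, 6 mm thick, brown on top, with a ribbed blue hub 40 mm wide rising from its middle; a 28 mm bore runs right through. Point: on the axis in the hub, 30 mm above the underside, 20 mm below the hub's top; z up. Grip the hub across, from above. Starts on the red or blue stand
- fine_lap_grip (a point): yellow lap, 0.3 kg: disc 110 mm wide, 6 mm thick, cream-coloured on top, with a ribbed yellow hub 40 mm wide rising from its middle; a 28 mm bore runs right through. Point: on the axis in the hub, 30 mm above the underside, 20 mm below the hub's top; z up. Grip the hub across, from above. Starts on the red or blue stand, the one without the blue lap
- red_stand_seat (a point): seat of the red stand, a fixed red drip dish 134 mm wide, 10 mm high, with a post. Point: on the post's axis, 14 mm above the table, where a lap's underside rests (the lap's point is then 30 mm above). The post rises 60 mm from here, 13 mm thick, red tip, widening below in a 14 mm high cone to 25 mm: a lap let go over it centres itself
- blue_stand_seat (a point): seat of the blue stand, a fixed blue drip dish 134 mm wide, 10 mm high, with a post. Point: on the post's axis, 14 mm above the table, where a lap's underside rests (the lap's point is then 30 mm above). The post rises 60 mm from here, 13 mm thick, blue tip, widening below in a 14 mm high cone to 25 mm: a lap let go over it centres itself
- yellow_stand_seat (a point): seat of the yellow stand, a fixed yellow drip dish 134 mm wide, 10 mm high, with a post. Point: on the post's axis, 14 mm above the table, where a lap's underside rests (the lap's point is then 30 mm above). The post rises 60 mm from here, 13 mm thick, yellow tip, widening below in a 14 mm high cone to 25 mm: a lap let go over it centres itself. Starts empty
- spindle_seat (a point): seat on the lapping machine, a fixed pale grey box 200 x 220 mm with a round black pan (186 mm wide, rim 75 mm high). Point: on the spindle axis on the steel platen, 83 mm above the table, where a lap's underside rests (lap's point then 30 mm above, cap's point 91 mm). Spindle: 66 mm tall from here, 13 mm thick, 14 mm high cone at its foot, 25 mm wide, centres a lap let go
- cap_grip (a point): black hold-down cap, 0.12 kg, 54 mm tall: ribbed grip 24 mm wide over a skirt 40 mm wide below. No thread: it drops over the spindle end onto the lap's hub; its tapered socket (30 mm mouth, 18 mm deep) centres it. Point: on the axis, 41 mm above the underside, 13 mm below the top; z up. Grip across from above. Starts on the red lap
- saucer: fixed white saucer, 103 mm wide, rim 11 mm high, empty; its flat middle is 68 mm wide, 6 mm above the table. Origin: centre of its underside, on the table
Mind the look-alikes: they are no part of the job. What is shaped like the part that bears coarse_lap_grip but pink or turquoise is not meant.

How it is judged:
By the outcome, as a careful person would: the job done as asked, in the order asked, and still so for the second after the job is handed in, with the robot touching nothing.
It also fails if it takes over 118 s, if anything falls off the work surface, if the arm or the gripper's body presses on something with over 40 N, if the wrist force passes 120 N, or if a joint passes its speed limit or range.

### The arm

A 6-joint arm with a two-finger parallel gripper is mounted at the origin on the work surface; the furniture and walls round the work are solid. World frame = base frame: x ahead of the robot, y to its left, z up, the work surface at z = 0. Lengths are in mm, angles in rad, forces in N, time in s.
With the tool pointing down it reaches from about 350 to 725 mm from the base axis. Payload 4.3 kg.
Tool frame: the origin (TCP) lies on the centre line of the jaws, within the pads' length; the fingertips stand r.tip_reach ahead of it and the grasp point (between the pads) lies 2 mm behind it (r.tip_reach is the distance from the TCP to the fingertips, in mm); z points along the fingers, y is the direction in which the jaws open and shut (so a half turn about z gives the same grasp; the last joint's range is limited). The gripper opens to 85 mm and grips with 20 to 120 N. Pads are 22 mm wide; open, the fingers measure 114 mm over their backs; the gripper's body (76 mm by 85 mm) begins 54 mm behind the grasp point. The pads swing forward as they close: fully open they stand 13 mm farther back than shut.
Start: joints at [1.24, 0.377, 0.081, 1.274, 0, 1.46], TCP at [125.934, 561.075, 248.329] pointing down, gripper open.
Joint ranges: [-2.72, 2.72], [-0.84, 1.66], [-1.02, 1.22], [-1.77, 2.12], [-1.37, 1.28], [-3.14, 3.14]. Speed limits (rad/s): [2.57, 2.57, 3.14, 3.14, 3.14, 3.14].

### API

Orientations are given as a 3x3 rotation matrix whose columns are the frame's x, y, z axes.
In Python, from workcell import r, viewer gives the robot as it stands.
- The arm moves only by the tool play_rows, never from a script. Its argument "commands" is a list of rows, each a list of 5 numbers: the opening, from -1 (shut) to 1 (fully open), then the shift along the world's x, y, z in m, then the turn about the world's z in rad. A call has 1 to 10 rows; each row shifts and turns the commanded pose from where the row before left it; what a row does not reach is not made up. A row lasts 1/10 s, in which the tool goes at most 50 mm and 8.59 degrees, less where a joint would pass 70% of its speed; a pose out of reach is approached as far as the arm can. A call with a gripper value outside its range is refused whole. The fingers move at their own pace and stop on an object; the grip force is fixed at half the most. Time passes only in rows, so rows that do not move let the fingers close. It gives the time, the measured TCP pose, the force and the opening at its end, in the units of the state.
- r.get_state(): the state, without advancing time (a new reading comes with each control period).
- viewer.read_camera(name): name is "scene" or "top" or "wrist"; returns a dict with "image" (420x560x3 uint8, blue, green, red), "depth" (420x560 float32, mm along the optical axis (not along the pixel's ray), 0 where there is no reading), "vfov" (degrees; the focal length in pixels is half the picture's height over the tangent of half this angle, whatever the lens; pixels are square), "cx", "cy" (the principal point, pixels), "k1" (the pictures are not rectified: a ray, as slopes to the right and down, at radius r is drawn at 1 + k1 r^2 times it, then the intrinsics apply), "R" (3x3) and "t" (3): a world point X has camera coordinates R X + t. Camera axes: x right, y down, z forward; pixel columns grow to the right and rows downward; lengths in mm; the calibration is good to about 2 mm. A picture is of the moment at which its call begins.
- r.hand_in(): hands the job in, once; it reports no verdict.
The state is a dict: "time_s": time; "joint_positions": joint angles; "qd": joint speeds; "effort": joint torques, N m; "ee_pos": TCP position; "orientation": TCP orientation; "wrist_force": force on the tool from outside, world axes, zero at the start; "torque": the same for the moment, N m; "gripper_width": finger opening in mm.
Only numpy, scipy, OpenCV 4.12 (cv2) and the standard library are available. Lean on these libraries where they do the work, as an engineer would, in place of code of your own. Each camera call takes 0.05 s, during which the arm holds its last target.

## Working session

There is one attempt and no reset: what is moved stays moved. The work goes in short steps, Python scripts to look and compute and a tool call to move; the robot and the scene stay as the last step left them, time stands still between calls to the robot, and variables do not carry over. Pictures are saved under pics/ and viewed, and the job is handed in when it is done.

Besides the shell and the picture viewer there is one more tool, called after "Request:" as name(argument=value, ...) on one line, values as JSON. play_rows: Moves the arm, as the interface text tells. Its arguments: {"type":"object","properties":{"commands":{"type":"array"}},"required":["commands"]}

```bash
ls; mkdir -p pics
python3 - <<'E'
from workcell import r, viewer
import cv2
print(r.get_state(), r.tip_reach)
for n in ("scene","top","wrist"):
    c=viewer.read_camera(n); cv2.imwrite(f"pics/{n}0.png",c["image"])
    print(n,{k:c[k] for k in c if k not in("image","depth")}, (c["depth"]>0).mean())
E
```

```text
pics
{'time_s': 0.0, 'joint_positions': array([1.23970686e+00, 3.78078332e-01, 7.96863961e-02, 1.27436887e+00,
       5.17796809e-06, 1.46051275e+00]), 'qd': array([ 2.91126299e-03,  1.34521516e-03, -8.17579150e-05,  7.70907444e-04,
       -2.67528180e-04,  3.40528091e-04]), 'effort': array([ 1.42285709e-03, -4.63605165e+01,  2.69875789e+01,  2.10206676e-02,
       -5.13818748e-06, -5.99074763e-07]), 'ee_pos': array([125.72781507, 560.49136522, 247.37552039]), 'orientation': array([[-9.75721191e-01,  2.19015395e-01, -6.43497053e-04],
       [ 2.19016228e-01,  9.75719451e-01, -1.85610306e-03],
       [ 2.21357447e-04, -1.95197539e-03, -9.99998070e-01]]), 'wrist_force': array([-0.79276742, -0.06552271, -0.06296277]), 'torque': array([ 0.05848132, -0.03595758, -0.05805556]), 'gripper_width': 85.4630594799866} 17.0
scene {'vfov': 42.66117892451388, 'cx': 282.2032714699916, 'cy': 202.721062402168, 'k1': 0.07150031656567828, 'R': array([[ 0.79948869, -0.60051145,  0.01427696],
       [-0.33711097, -0.46822992, -0.81677227],
       [ 0.497166  ,  0.64818727, -0.57678353]]), 't': array([-334.44548605,  294.40770176, 1342.62369517])} 0.9954761904761905
top {'vfov': 48.34893395928424, 'cx': 281.5259338421112, 'cy': 208.7934558711833, 'k1': 0.02669569298827604, 'R': array([[ 0.39856531, -0.91713109, -0.00403251],
       [-0.89827164, -0.38947458, -0.20351317],
       [ 0.1850777 ,  0.08473558, -0.9790639 ]]), 't': array([-136.54771898,  463.13610371, 1726.57744819])} 0.9960459183673469
wrist {'vfov': 61.36167644347171, 'cx': 276.54988829643355, 'cy': 203.05583523511805, 'k1': -0.06900126561609968, 'R': array([[ 0.21745421,  0.97606914, -0.00164408],
       [ 0.92735626, -0.20607561,  0.31231909],
       [ 0.30450622, -0.06943975, -0.94997583]]), 't': array([-574.12914523,  -41.27094081,  380.85888668])} 0.9962585034013606
```

View pics/scene0.png

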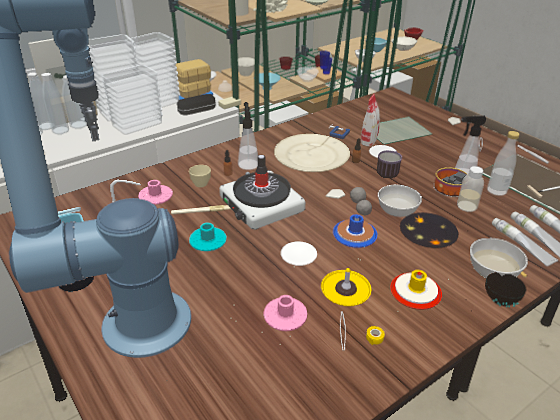

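View pics/top0.png

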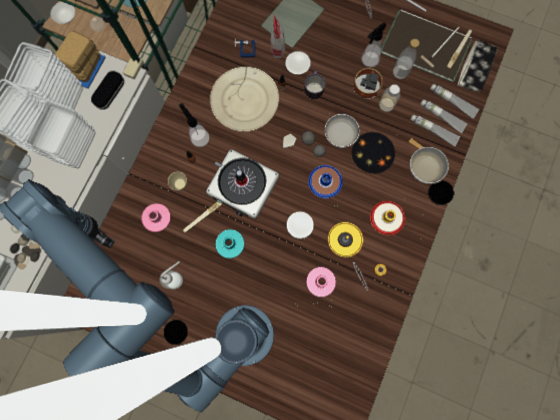

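View pics/wrist0.png

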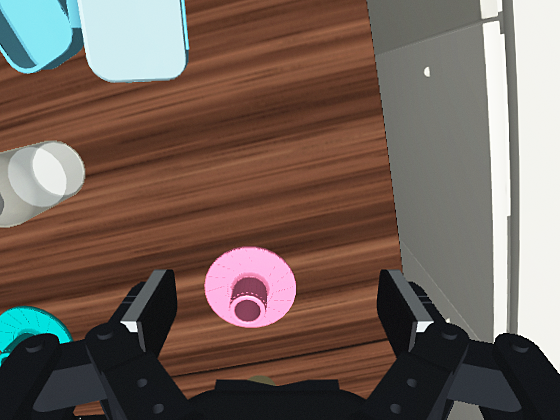

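The scene view shows the cap and red lap on the machine (about 262,175), the blue lap on the blue stand (355,232), the yellow lap on the red stand (417,288), the yellow stand empty (346,287) and the saucer at (299,253). The top view agrees. The pink and turquoise laps are decoys. Next I'll measure coarse positions.

```bash
cat > h.py <<'E'
import numpy as np, cv2
from workcell import r, viewer
def cam(n,save=None):
    c=viewer.read_camera(n)
    if save: cv2.imwrite(f"pics/{save}.png",c["image"])
    c["f"]=210/np.tan(np.radians(c["vfov"]/2)); return c
def rays(c,uv):
    uv=np.asarray(uv,float).reshape(-1,2)
    d=(uv-[c["cx"],c["cy"]])/c["f"]; s=d.copy()
    for _ in range(15): s=d/(1+c["k1"]*(s**2).sum(1,keepdims=True))
    return np.c_[s,np.ones(len(s))]
def onplane(c,uv,z):
    d=rays(c,uv)@c["R"]; o=-c["R"].T@c["t"]
    return o+d*((z-o[2])/d[:,2])[:,None]
def cloud(c):
    H,W=c["depth"].shape; u,v=np.meshgrid(np.arange(W),np.arange(H))
    p=rays(c,np.c_[u.ravel(),v.ravel()])*c["depth"].reshape(-1,1)
    return ((p-c["t"])@c["R"]).reshape(H,W,3)
def proj(c,X):
    p=np.asarray(X)@c["R"].T+c["t"]; s=p[...,:2]/p[...,2:]
    return s*(1+c["k1"]*(s**2).sum(-1,keepdims=True))*c["f"]+[c["cx"],c["cy"]]
def fitcirc(xy):
    x,y=xy[:,0],xy[:,1]
    a,b,k=np.linalg.lstsq(np.c_[2*x,2*y,np.ones(len(x))],x*x+y*y,rcond=None)[0]
    return a,b,np.sqrt(k+a*a+b*b)
def outer(c,mask,z):
    cs,_=cv2.findContours(mask.astype(np.uint8),cv2.RETR_EXTERNAL,cv2.CHAIN_APPROX_NONE)
    k=max(cs,key=cv2.contourArea)[:,0]
    p=onplane(c,k,z)[:,:2]
    return fitcirc(p),len(k)
E
cat > m1.py <<'E'
from h import *
for n in ("top","scene"):
    c=cam(n); P=cloud(c); hsv=cv2.cvtColor(c["image"],cv2.COLOR_BGR2HSV); 
    Hh,S,V=[hsv[...,i].astype(int) for i in range(3)]
    roi=dict(top=dict(blue=(325,182),red=(388,217),yel=(345,240),sau=(300,225),mach=(241,180)),
      scene=dict(blue=(355,232),red=(417,288),yel=(346,287),sau=(299,253),mach=(262,187)))[n]
    hu=dict(blue=(105,130),red=(-8,8),yel=(20,32))
    for k,(u,v) in roi.items():
        w=np.zeros(Hh.shape,bool); w[v-40:v+40,u-45:u+45]=1
        hh=np.where(Hh>170,Hh-180,Hh)
        if k in hu: m=w&(hh>=hu[k][0])&(hh<=hu[k][1])&(S>120)&(V>60)&(P[...,2]<25); z=10
        elif k=="sau": m=w&(S<50)&(V>150); z=11
        else: m=w&(V<90)&(P[...,2]>60)&(P[...,2]<110); z=75
        m=cv2.morphologyEx(m.astype(np.uint8),cv2.MORPH_OPEN,np.ones((2,2)))
        f,nn=outer(c,m,z); print(n,k,np.round(f,1),nn,"reach",round(np.hypot(f[0],f[1])))
        hub=w&(np.hypot(P[...,0]-f[0],P[...,1]-f[1])<70)&(P[...,2]>40)
        for q in (50,60,90,120,140):
            s=hub&(P[...,2]>q)
            if s.any(): print("   above",q,s.sum(),np.round(np.median(P[s],0),1),np.round(P[s][:,2].max(),1))
E
python3 m1.py
```

```text
top blue [654.7 -54.7  61.2] 138 reach 657
   above 50 74 [653.4 -48.7  62.5] 79.3
   above 60 47 [652.6 -50.5  64.3] 79.3
top red [ 615.2 -329.2   68.9] 104 reach 698
   above 50 77 [ 614.8 -320.9   64. ] 80.7
   above 60 55 [ 615.4 -320.9   66. ] 80.7
top yel [ 472.8 -212.1   65.8] 103 reach 518
   above 50 13 [ 472.9 -205.4   70.4] 79.2
   above 60 9 [ 475.5 -205.4   71.7] 79.2
top sau [455.6 -31.3  50.2] 74 reach 457
top mach [541.1 299.3  25.5] 45 reach 618
   above 50 753 [540.4 297.2  63.7] 191.7
   above 60 478 [531.2 281.4  79.8] 191.7
   above 90 119 [514.5 258.7  94.7] 191.7
   above 120 40 [510.5 243.8 181.3] 191.7
   above 140 32 [513.6 243.4 185.5] 191.7
scene blue [653.3 -56.5  59.6] 115 reach 656
   above 50 131 [652.9 -53.2  60.8] 74.8
   above 60 77 [652.9 -52.   62.9] 74.8
scene red [ 615.2 -328.5   61.4] 156 reach 697
   above 50 187 [ 611.9 -327.    60.2] 75.5
   above 60 96 [ 613.8 -326.8   63.1] 75.5
scene yel [ 472.5 -212.8   57.3] 185 reach 518
   above 50 41 [ 472.2 -210.    62.6] 76.6
   above 60 24 [ 472.7 -209.9   71. ] 76.6
scene sau [456.6 -31.3  51.5] 87 reach 458
scene mach [499.4 213.6  78.4] 113 reach 543
   above 50 1340 [498.4 216.4  85.9] 190.5
   above 60 948 [501.  222.1  89.6] 190.5
   above 90 442 [505.7 226.8 119.3] 190.5
   above 120 219 [507.3 229.4 149. ] 190.5
   above 140 145 [508.3 230.7 163.5] 190.5
```

Run:
```python
from h import *
c=cam("scene"); P=cloud(c)
Q=P.reshape(-1,3); 
for x in range(0,800,100):
  print(x,[ (int(Q[s][:,2].max()) if (s:=(abs(Q[:,0]-x-50)<50)&(abs(Q[:,1]-y-50)<50)).sum()>3 else -1) for y in range(-500,700,100)])
w=cam("wrist"); T=r.get_state(); o=-w["R"].T@w["t"]; print(o-T["ee_pos"], T["orientation"].T@(o-T["ee_pos"]), w["R"][2])
```

```text
0 [-1, 5, 5, 13, 347, 346, 735, -1, 220, 350, 564, 5]
100 [5, 6, 7, 6, 8, 11, 7, 210, 217, 348, 565, 278]
200 [5, 5, 53, 54, 7, 7, 52, 53, 11, 52, 53, 5]
300 [6, 21, 33, 53, 7, 8, 51, 47, 14, 60, 8, 6]
400 [6, 23, 77, 19, 17, 16, 91, 154, 77, 59, 56, 7]
500 [7, 65, 23, 13, 19, 5, 93, 190, 75, 113, 6, 7]
600 [7, 76, 24, 26, 75, 21, 56, 76, 58, 223, 220, 5]
700 [62, 58, 25, 27, 53, 52, 34, 36, 34, 36, 34, 6]
[-78.65459859  17.60929143 126.18215731] [ 8.06065101e+01 -9.25740726e-02 -1.26179047e+02] [ 0.30487216 -0.06837001 -0.94993605]
```

Request:
play_rows(commands=[[1,0.034,-0.029,0.003,0],[1,0.034,-0.029,0.003,0],[1,0.034,-0.029,0.003,0],[1,0.034,-0.029,0.003,0],[1,0.034,-0.029,0.003,0],[1,0.034,-0.029,0.003,0],[1,0.034,-0.029,0.003,0],[1,0.034,-0.029,0.003,0],[1,0.034,-0.029,0.003,0],[1,0.034,-0.029,0.003,0]])

```text
time_s: 1.35
ee_pos: [467.1, 269.7, 278.7]
orientation: [[-0.976, 0.219, 0.0], [0.219, 0.976, 0.0], [-0.0, 0.001, -1.0]]
wrist_force: [1.1, 0.6, -0.1]
gripper_width: 85.6
```

Request:
play_rows(commands=[[1,0.03,-0.026,0,0],[1,0,0,0,0]])

```text
time_s: 1.55
ee_pos: [499.4, 241.9, 278.0]
orientation: [[-0.974, 0.225, 0.002], [0.225, 0.974, -0.001], [-0.002, -0.001, -1.0]]
wrist_force: [-0.1, 0.8, 0.3]
gripper_width: 85.4
```

Run:
```python
from h import *
print(r.get_state()); cam("wrist","w1"); cam("scene","s1")
```

```text
{'time_s': 1.55, 'joint_positions': array([ 0.33750433,  0.32928343,  0.08793778,  1.32817024, -0.00152097,
        0.56433811]), 'qd': array([ 0.06726746, -0.02687783, -0.03784383,  0.01928118,  0.04976299,
        0.03757188]), 'effort': array([ -1.54334228, -43.77916932,  27.77410805,  -0.19879756,
        -0.27616982,  -0.23358727]), 'ee_pos': array([499.43877141, 241.87997916, 277.98015999]), 'orientation': array([[-9.74381499e-01,  2.24895007e-01,  1.71184755e-03],
       [ 2.24893535e-01,  9.74382818e-01, -1.01116218e-03],
       [-1.89540016e-03, -6.00274270e-04, -9.99998024e-01]]), 'wrist_force': array([-0.0714318 ,  0.80906358,  0.29349879]), 'torque': array([0.02640953, 0.0103244 , 0.01130543]), 'gripper_width': 85.37591854735578}
```

View pics/w1.png

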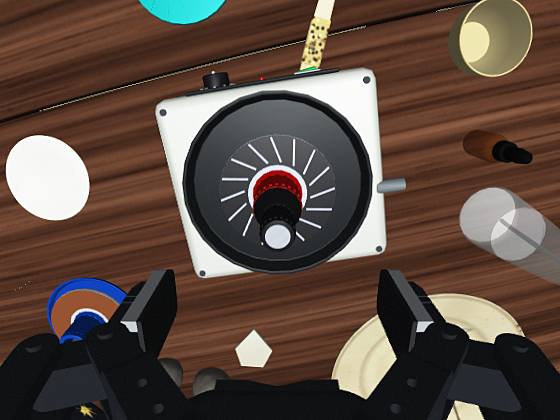

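Wrist view: the cap's top disc is at (278,236) and the pan is centred near (278,182), with the red hub under the cap.

```bash
cat > m2.py <<'E'
from h import *
c=cam("wrist"); img=c["image"]; g=cv2.cvtColor(img,cv2.COLOR_BGR2GRAY); hsv=cv2.cvtColor(img,cv2.COLOR_BGR2HSV)
P=cloud(c)
print("ee",r.get_state()["ee_pos"])
m=(P[...,2]>170)&(P[...,2]<200)&(abs(P[...,0]-510)<50)&(abs(P[...,1]-236)<50); print("cap px",m.sum(),"z",np.median(P[m][:,2]))
print("cap top",outer(c,m,187))
m2=(P[...,2]>180)&(g>120)&m
print("light disc",outer(c,m2,187))
m=(P[...,2]>60)&(P[...,2]<90)&(g<80)&(np.hypot(P[...,0]-510,P[...,1]-236)<110)
m=cv2.morphologyEx(m.astype(np.uint8),cv2.MORPH_OPEN,np.ones((3,3)))
print("pan rim",outer(c,m,75))
# box top z
E
python3 m2.py
```

```text
ee [495.55472635 245.15063279 278.15017862]
cap px 1172 z 187.45640881577742
cap top ((np.float64(510.0203545551781), np.float64(239.93080682890493), np.float64(13.202242148041904)), 118)
light disc ((np.float64(513.8252297229548), np.float64(238.99838221104872), np.float64(8.317070410175903)), 68)
pan rim ((np.float64(513.3654512590359), np.float64(239.0526931166584), np.float64(90.8610223736939)), 553)
```

Request:
play_rows(commands=[[1,0.018,-0.006,0,0],[1,0,0,-0.036,0],[1,0,0,-0.04,0],[1,0,0,-0.03,0],[1,0,0,0,0],[-1,0,0,0,0],[-1,0,0,0,0],[-1,0,0,0,0],[-1,0,0,0,0],[-1,0,0,0,0]])

```text
time_s: 2.7
ee_pos: [515.0, 239.4, 174.0]
orientation: [[-0.976, 0.219, 0.003], [0.219, 0.976, 0.001], [-0.003, 0.002, -1.0]]
wrist_force: [-0.1, 0.3, 5.7]
gripper_width: 22.5
```

Run:
```python
from h import *
s=r.get_state();print(s["ee_pos"],s["gripper_width"],s["wrist_force"]); cam("wrist","w2")
```

```text
[514.99906712 239.43625841 173.99906179] 22.467286545863274 [-0.08380282  0.25638371  5.72790813]
```

View pics/w2.png

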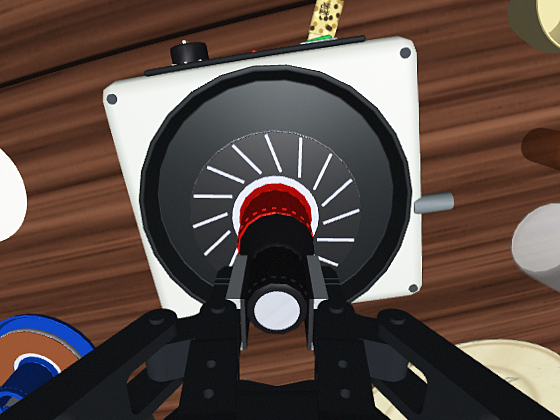

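Request:
play_rows(commands=[[-1,0,0,0.02,0],[-1,0,0,0.03,0],[-1,0,0,0.03,0],[-1,-0.008,-0.04,0,0],[-1,-0.009,-0.04,0,0],[-1,-0.008,-0.04,0,0],[-1,-0.008,-0.04,0,0],[-1,-0.008,-0.04,0,0],[-1,-0.008,-0.04,0,0],[-1,-0.009,-0.03,0,0]])

```text
time_s: 3.75
ee_pos: [455.3, -33.0, 252.3]
orientation: [[-0.975, 0.22, 0.0], [0.22, 0.975, -0.0], [-0.0, -0.0, -1.0]]
wrist_force: [0.3, -0.2, -1.2]
gripper_width: 22.4
```

Request:
play_rows(commands=[[-1,0,-0.0005,-0.04,0],[-1,0,0,-0.04,0],[-1,0,0,-0.04,0],[-1,0,0,-0.03,0],[-1,0,0,-0.04,0],[-1,0,0,-0.01,0],[-1,0,0,0,0]])

```text
time_s: 4.45
ee_pos: [454.5, -31.2, 51.4]
orientation: [[-0.976, 0.219, -0.003], [0.219, 0.976, 0.001], [0.004, 0.0, -1.0]]
wrist_force: [1.2, 0.4, -1.4]
gripper_width: 22.2
```

Run:
```python
from h import *
s=r.get_state();print(s["ee_pos"],s["gripper_width"],s["wrist_force"]); cam("wrist","w3");cam("scene","s3")
```

```text
[454.50275008 -31.19233041  51.39009275] 22.235418615668614 [ 1.17203516  0.41198857 -1.41400778]
```

View pics/w3.png

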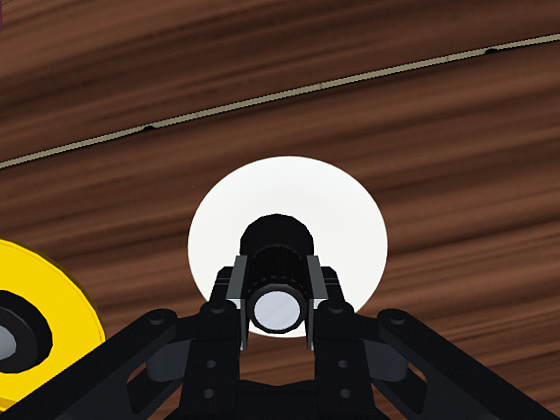

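View pics/s3.png

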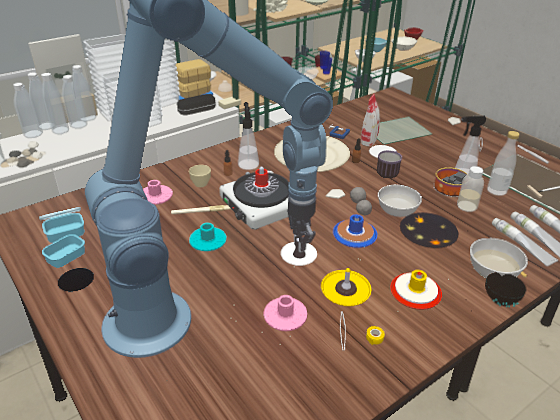

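The wrist view shows the cap at (278,310), over the white saucer and upright. The scene view shows the red hub left on the machine. I'll lower the cap and release it.

Request:
play_rows(commands=[[-1,0,0,-0.003,0],[-1,0,0,-0.002,0],[-1,0,0,0,0]])

```text
time_s: 4.85
ee_pos: [457.3, -31.7, 48.4]
orientation: [[-0.976, 0.219, 0.003], [0.219, 0.976, -0.001], [-0.003, 0.0, -1.0]]
wrist_force: [0.3, 0.1, 2.0]
gripper_width: 22.4
```

Request:
play_rows(commands=[[0.3,0,0,0,0],[1,0,0,0,0],[1,0,0,0,0],[1,0,0,0,0],[1,0,0,0.03,0],[1,0,0,0.05,0],[1,0,0,0.05,0],[1,0,0,0.04,0],[1,0,0,0,0]])

```text
time_s: 5.75
ee_pos: [459.7, -32.2, 223.2]
orientation: [[-0.976, 0.219, 0.011], [0.219, 0.976, -0.002], [-0.011, 0.0, -1.0]]
wrist_force: [0.8, 0.3, -0.7]
gripper_width: 85.4
```

Run:
```python
from h import *
s=r.get_state();print(s["ee_pos"],s["gripper_width"],s["wrist_force"]); c=cam("wrist","w4"); P=cloud(c)
for z0 in (50,):
  m=(P[...,2]>56)&(P[...,2]<64)&(np.hypot(P[...,0]-456,P[...,1]+31)<40); print("cap",m.sum(),np.median(P[m],0))
  g=cv2.cvtColor(c["image"],cv2.COLOR_BGR2GRAY)
  print(outer(c,m&(g>120),60))
```

```text
[459.69293268 -32.1945786  223.22460452] 85.43444904567374 [ 0.83773839  0.27094152 -0.72177049]
cap 644 [455.51022974 -28.95892586  61.44526515]
((np.float64(456.8882252095684), np.float64(-28.787290772680535), np.float64(8.343488261937564)), 56)
```

View pics/w4.png

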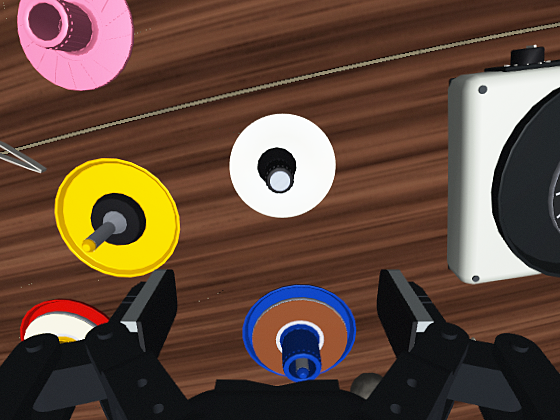

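The wrist view shows the cap standing upright at (280,180) in the saucer. From this same view I'll refine the yellow stand (117,215).

```bash
cat > m3.py <<'E'
from h import *
import sys
c=cam("wrist"); hsv=cv2.cvtColor(c["image"],cv2.COLOR_BGR2HSV); P=cloud(c)
H=np.where(hsv[...,0]>170,hsv[...,0].astype(int)-180,hsv[...,0]); S=hsv[...,1];V=hsv[...,2]
print("ee",r.get_state()["ee_pos"])
hu=dict(blue=(105,130),red=(-8,8),yel=(20,32))
for k,(x,y) in dict(blue=(654,-54),red=(614,-327),yel=(473,-211)).items():
    near=np.hypot(P[...,0]-x,P[...,1]-y)
    col=(H>=hu[k][0])&(H<=hu[k][1])&(S>110)&(V>60)
    m=(near<90)&(P[...,2]<20)&col
    if m.sum()>200: print(k,"dish",np.round(outer(c,m.astype(np.uint8),10)[0],1),m.sum())
    m=(near<40)&(P[...,2]>66)&(P[...,2]<85)
    if m.sum()>5: print(k,"tip",m.sum(),np.round(np.median(P[m],0),1))
E
python3 m3.py
```

```text
ee [456.71941377 -31.56300928 218.10161358]
blue dish [658.  -49.2  62.5] 2306
blue tip 115 [651.9 -48.4  70.8]
red dish [ 608.5 -321.9   56.1] 1610
yel dish [ 474.8 -206.8   66.1] 9112
yel tip 179 [ 474.  -204.1   71.4]
```

Run:
```python
from h import *
c=cam("wrist"); P=cloud(c); g=cv2.cvtColor(c["image"],cv2.COLOR_BGR2GRAY)
print(r.get_state()["ee_pos"])
m=(P[...,2]>56)&(P[...,2]<64)&(np.hypot(P[...,0]-456,P[...,1]+31)<40)
print(outer(c,m&(g>120),60))
m=(P[...,2]<30)&(g>150)&(np.hypot(P[...,0]-456,P[...,1]+31)<70)
print(outer(c,m,11))
t=cam("top");s=cam("scene")
for c in(t,s):
  P=cloud(c)
  m=(P[...,2]>50)&(np.hypot(P[...,0]-456,P[...,1]+31)<40); print(m.sum(), np.median(P[m],0) if m.any() else 0)
```

```text
[455.59870913 -31.35229443 216.71212998]
((np.float64(456.85435974013023), np.float64(-28.850558688384353), np.float64(8.338126118077794)), 57)
((np.float64(457.4688917414383), np.float64(-26.030172793659858), np.float64(51.4789761978567)), 300)
815 [452.61516092 -33.0908296  691.20764959]
2905 [440.70988136 -58.43530755 441.85123805]
```

Run:
```python
from h import *
t=cam("top","t5");s=cam("scene","s5")
a=cv2.resize(t["image"][130:290,190:420],None,fx=3,fy=3,interpolation=cv2.INTER_CUBIC)
b=cv2.resize(s["image"][140:320,200:460],None,fx=3,fy=3,interpolation=cv2.INTER_CUBIC)
cv2.imwrite("pics/t5c.png",a);cv2.imwrite("pics/s5c.png",b)
```

```text
(no output)
```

View pics/t5c.png

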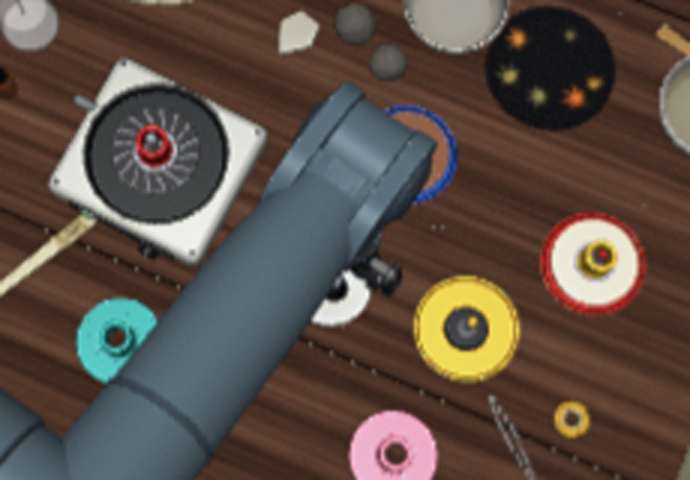

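View pics/s5c.png

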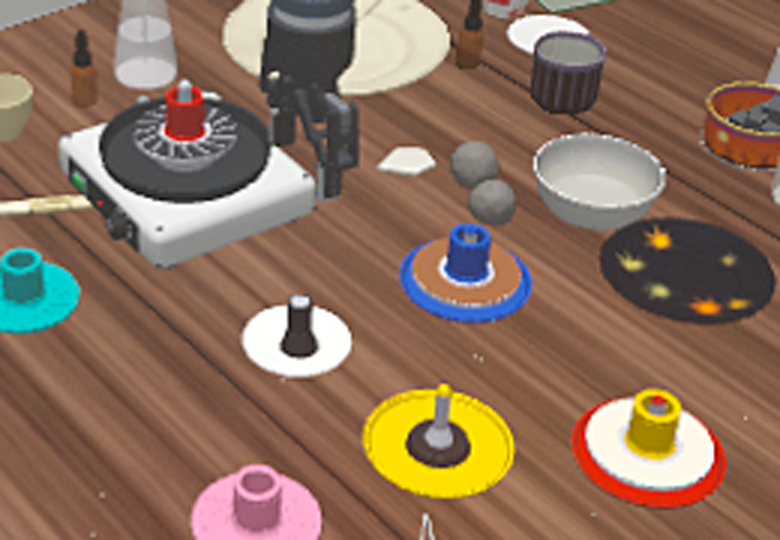

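The top view shows the pan, yellow stand and red stand clear of the arm. The scene view shows the cap upright at the saucer's middle. I'll fit circles in both views.

```bash
cat > m4.py <<'E'
from h import *
from scipy.optimize import least_squares
def hullfit(c,m,z,R=None):
    m=cv2.morphologyEx(m.astype(np.uint8),cv2.MORPH_OPEN,np.ones((2,2)))
    n,l,st,_=cv2.connectedComponentsWithStats(m); i=1+np.argmax(st[1:,4])
    cs,_=cv2.findContours((l==i).astype(np.uint8),cv2.RETR_EXTERNAL,cv2.CHAIN_APPROX_NONE)
    k=cv2.convexHull(np.vstack(cs))[:,0]; p=onplane(c,k,z)[:,:2]
    q=least_squares(lambda a:np.hypot(p[:,0]-a[0],p[:,1]-a[1])-a[2],[*p.mean(0),60],loss="soft_l1").x
    return np.round(q,1)
if __name__=="__main__":
  for n in ("top","scene"):
    c=cam(n); P=cloud(c); hsv=cv2.cvtColor(c["image"],cv2.COLOR_BGR2HSV)
    H=np.where(hsv[...,0]>170,hsv[...,0].astype(int)-180,hsv[...,0]); S=hsv[...,1].astype(int);V=hsv[...,2].astype(int)
    D=lambda x,y:np.hypot(P[...,0]-x,P[...,1]-y)
    print(n,"pan",hullfit(c,(D(513,238)<105)&(V<95)&(P[...,2]>55)&(P[...,2]<95),75))
    print("  yel dish",hullfit(c,(D(473,-212)<80)&(H>18)&(H<34)&(S>110)&(V>80)&(P[...,2]<30),8))
    print("  red dish",hullfit(c,(D(614,-328)<80)&(H>-9)&(H<9)&(S>130)&(V>80)&(P[...,2]<30),8))
    print("  red's lap",hullfit(c,(D(614,-328)<65)&(S<70)&(V>120)&(P[...,2]<35)&(P[...,2]>5),20))
    print("  saucer",hullfit(c,(D(456,-31)<65)&(S<70)&(V>140)&(P[...,2]<25),11))
    m=(D(474,-210)<25)&(H>18)&(H<34)&(S>110)&(V>80)&(P[...,2]>60); v,u=np.nonzero(m); print("  yel tip",m.sum(),np.round(onplane(c,[u.mean(),v.mean()],71),1))
    m=(D(513,238)<30)&(H>-9)&(H<9)&(S>130)&(V>50)&(P[...,2]>100);
    if m.sum()>5: v,u=np.nonzero(m&(P[...,2]>128)); print("  red hub",m.sum(),np.round(onplane(c,[u.mean(),v.mean()],133),1))
    m=(D(614,-326)<30)&(H>18)&(H<34)&(S>100)&(V>50)&(P[...,2]>58);
    if m.sum()>5: print("  yhub",m.sum(),hullfit(c,m,64))
E
python3 m4.py
```

```text
top pan [511.8 233.5  89.9]
  yel dish [ 473.3 -212.5   68.2]
  red dish [ 615.9 -329.3   69.7]
  red's lap [ 614.6 -328.4   53.9]
  saucer [446.  -49.7  33.8]
  yel tip 10 [[ 474.8 -205.5   71. ]]
  red hub 76 [[513.3 237.7 133. ]]
  yhub 45 [ 599.2 -324.1    5.5]
scene pan [504.9 222.7  95.4]
  yel dish [ 474.5 -210.9   67.6]
  red dish [ 615.9 -328.    67.1]
  red's lap [ 613.6 -330.2   55. ]
  saucer [456.  -31.7  52.7]
  yel tip 17 [[ 474.1 -208.6   71. ]]
  red hub 143 [[506.8 231.5 133. ]]
  yhub 92 [ 612.7 -330.7   20.8]
```

Run:
```python
from h import *
for n,(x0,x1,y0,y1) in dict(top=(205,285,145,215),scene=(215,315,155,225)).items():
    c=cam(n); a=cv2.resize(c["image"][y0:y1,x0:x1],None,fx=8,fy=8,interpolation=cv2.INTER_NEAREST); cv2.imwrite(f"pics/z_{n}.png",a)
```

```text
(no output)
```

View pics/z_top.png

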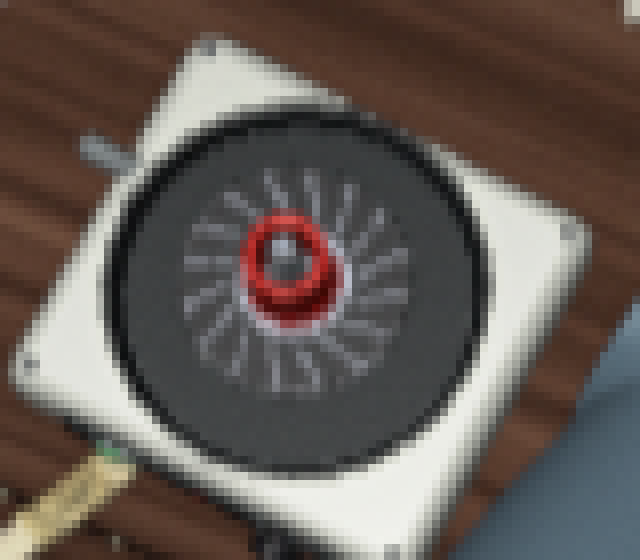

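View pics/z_scene.png

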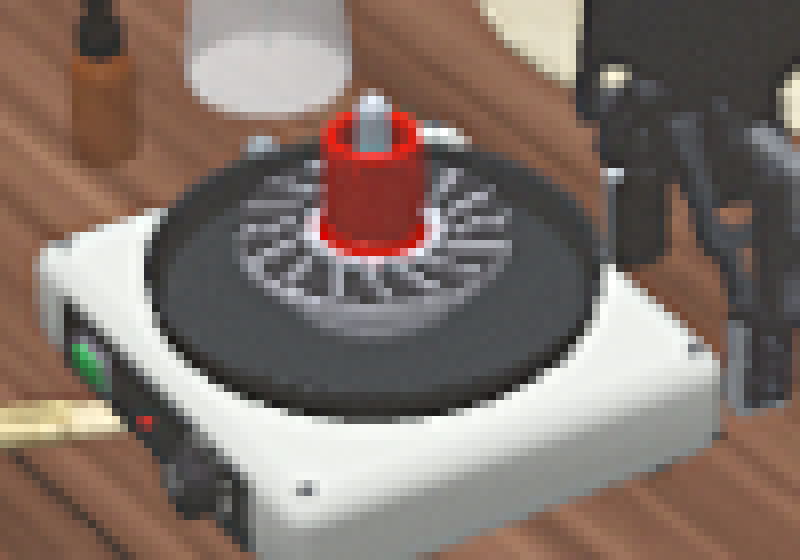

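Run:
```python
from h import *
t=cam("top");s=cam("scene"); w=cam("wrist")
print("top hub",onplane(t,[240.3,176.75],133),"pan",onplane(t,[241.75,180.9],75))
print("scene hub",onplane(s,[261.1,171.25],133))
# disc in scene: slotted disc ring x 235-512,y165-335(disc top z=89)
print("scene disc",onplane(s,[215+373/8-.5,155+248/8-.5],89))
for X in ([513.5,239,133],[511,235.5,133]): print(proj(t,np.array(X)),proj(s,np.array(X)))
```

```text
top hub [[512.81306065 237.77284882 133.        ]] pan [[512.92231677 237.5636582   75.        ]]
scene hub [[512.03715092 237.29844123 133.        ]]
scene disc [[503.87421288 226.19549985  89.        ]]
[240.07252035 176.45479224] [261.17034754 170.87020705]
[240.6601521  177.42800115] [261.159577   171.60184696]
```

The views agree within about 1 mm: spindle (512.7, 237.6), yellow stand (474, -211), red stand (615.5, -328.5). I'll grip the red lap now.

Request:
play_rows(commands=[[1,0.009,0.045,0,0],[1,0.01,0.045,0,0],[1,0.009,0.045,0,0],[1,0.01,0.045,0,0],[1,0.009,0.045,0,0],[1,0.01,0.044,0,0],[1,0,0,0,0],[1,0,0,-0.04,0],[1,0,0,-0.04,0],[1,0,0,0,0]])

```text
time_s: 7.45
ee_pos: [508.2, 235.6, 131.9]
orientation: [[-0.976, 0.219, -0.011], [0.219, 0.976, -0.004], [0.01, -0.006, -1.0]]
wrist_force: [-1.4, -0.5, 0.2]
gripper_width: 85.5
```

Request:
play_rows(commands=[[1,0,0,-0.015,0],[1,0,0,-0.01,0],[1,0,0,0,0],[-1,0,0,0,0],[-1,0,0,0,0],[-1,0,0,0,0],[-1,0,0,0,0],[-1,0,0,0,0]])

```text
time_s: 8.25
ee_pos: [513.7, 238.1, 113.7]
orientation: [[-0.976, 0.219, 0.002], [0.219, 0.976, 0.001], [-0.002, 0.002, -1.0]]
wrist_force: [-1.5, 0.3, 5.8]
gripper_width: 39.2
```

Run:
```python
from h import *
s=r.get_state();print(s["ee_pos"],s["gripper_width"],s["wrist_force"]); cam("wrist","w6")
```

```text
[513.72961489 238.08798784 113.69534386] 39.15069350403543 [-1.54843702  0.30607532  5.76236274]
```

View pics/w6.png

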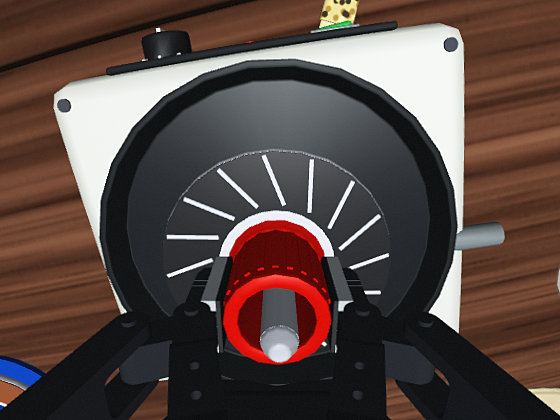

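Red hub gripped at 39.2 mm, with the spindle centred in its bore at (280,320). I'll lift and carry it to the yellow stand.

Request:
play_rows(commands=[[-1,0,0,0.015,0],[-1,0,0,0.025,0],[-1,0,0,0.03,0],[-1,0,0,0.03,0],[-1,0,0,0,0]])

```text
time_s: 8.8
ee_pos: [515.2, 238.3, 216.3]
orientation: [[-0.976, 0.219, 0.007], [0.219, 0.976, 0.002], [-0.006, 0.004, -1.0]]
wrist_force: [1.7, 0.1, -2.7]
gripper_width: 39.3
```

Run:
```python
from h import *
s=r.get_state();print(s["ee_pos"],s["gripper_width"],s["wrist_force"]); cam("scene","s7")
```

```text
[515.17147178 238.33141856 216.26213564] 39.334120432802855 [ 1.65432345  0.14592384 -2.66825944]
```

View pics/s7.png

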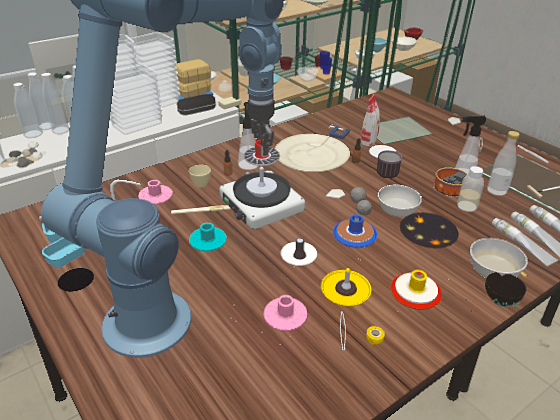

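The scene view shows the lap held clear at (262,150) with the spindle bare.

Request:
play_rows(commands=[[-1,-0.004,-0.04,0,0],[-1,-0.004,-0.045,0,0],[-1,-0.004,-0.045,0,0],[-1,-0.004,-0.045,0,0],[-1,-0.004,-0.045,0,0],[-1,-0.004,-0.046,0,0],[-1,-0.004,-0.046,0,0],[-1,-0.004,-0.046,0,0],[-1,-0.004,-0.046,0,0],[-1,-0.003,-0.045,0,0]])

```text
time_s: 9.85
ee_pos: [472.1, -212.5, 209.9]
orientation: [[-0.976, 0.219, -0.003], [0.219, 0.976, 0.002], [0.004, 0.001, -1.0]]
wrist_force: [-0.2, 0.6, -2.9]
gripper_width: 39.0
```

Request:
play_rows(commands=[[-1,0,0,0,0],[-1,0,0,-0.04,0],[-1,0,0,-0.04,0],[-1,0,0,0,0],[-1,0,0,0,0]])

```text
time_s: 10.35
ee_pos: [472.2, -209.9, 131.0]
orientation: [[-0.976, 0.218, -0.004], [0.218, 0.976, 0.003], [0.005, 0.002, -1.0]]
wrist_force: [0.5, -0.2, -2.7]
gripper_width: 38.7
```

Run:
```python
from h import *
s=r.get_state();print(s["ee_pos"],s["gripper_width"],s["wrist_force"]); cam("wrist","w8"); cam("scene","s8"); t=cam("top","t8")
s=cam("scene");cv2.imwrite("pics/s8c.png",cv2.resize(s["image"][200:330,280:460],None,fx=4,fy=4))
```

```text
[ 472.22727425 -209.92752163  130.9707414 ] 38.74548894672502 [ 0.47645854 -0.15834407 -2.65415088]
```

View pics/w8.png

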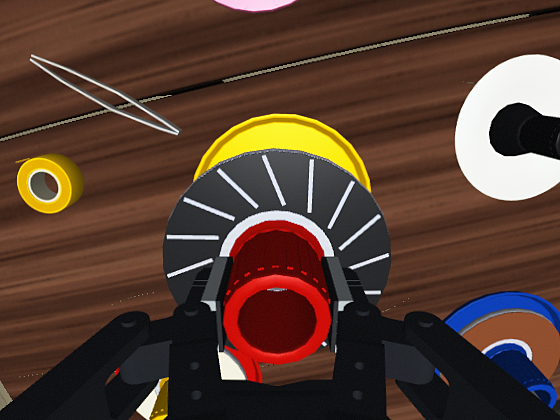

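View pics/s8c.png

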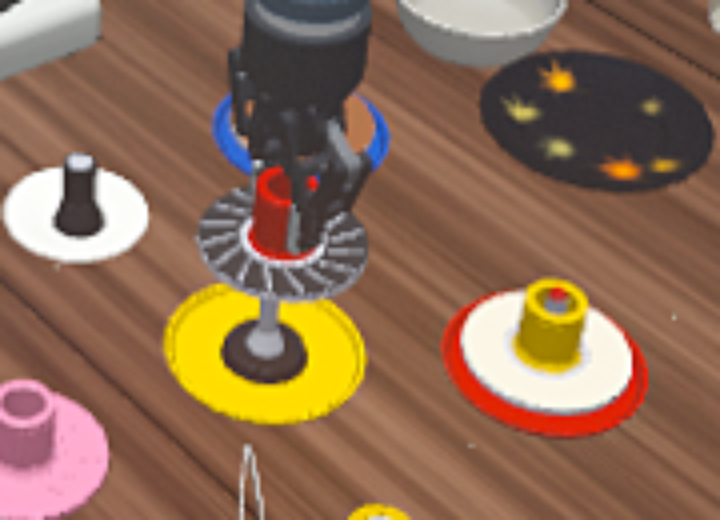

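The lap sits above the post but looks slightly off to the right in the scene crop (disc centre 283, post 268), so I'll check that numerically.

Run:
```python
from h import *
s=cam("scene"); t=cam("top"); e=r.get_state(); print(e["ee_pos"])
z=e["ee_pos"][2]-30.7
print("proj tcp disc top",proj(s,np.array([*e["ee_pos"][:2],z+6])),proj(t,np.array([*e["ee_pos"][:2],z+6])))
print("stand tip/base",proj(s,np.array([474,-211,74])),proj(s,np.array([474,-211,14])))
print(onplane(s,[350.4,260.4],z+6))
print("tip obs->", onplane(s,[280+268/4,200+297/4],74))
P=cloud(s); hsv=cv2.cvtColor(s["image"],cv2.COLOR_BGR2HSV)
m=(np.hypot(P[...,0]-474,P[...,1]+211)<80)&(P[...,2]>z-8)&(P[...,2]<z+14)
from m4 import hullfit
print("disc",m.sum(),hullfit(s,m,z+4))
P=cloud(t); m=(np.hypot(P[...,0]-474,P[...,1]+211)<80)&(P[...,2]>z-8)&(P[...,2]<z+14); print(m.sum(),m.sum() and hullfit(t,m,z+6))
cv2.imwrite("pics/t8c.png",cv2.resize(t["image"][170:290,280:430],None,fx=5,fy=5))
```

```text
[ 475.26110488 -212.00984231  134.08903159]
proj tcp disc top [350.37437662 259.05537725] [349.93237265 235.54173316]
stand tip/base [348.57838294 269.36429384] [346.68981343 286.22736273]
[[ 471.77027875 -215.86315351  109.38903159]]
tip obs-> [[ 458.09564276 -222.27430441   74.        ]]
disc 697 [ 475.  -216.1   55.4]
51 [ 445.7 -242.5   18.1]
```

View pics/t8c.png

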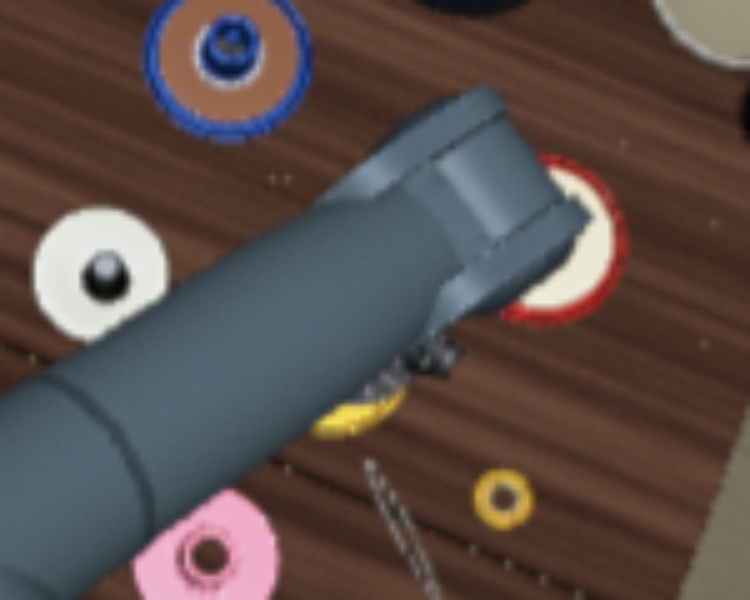

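Request:
play_rows(commands=[[-1,0,0.001,-0.02,0],[-1,0,0,-0.02,0],[-1,0,0,-0.02,0],[-1,0,0,-0.01,0],[-1,0,0,0,0]])

```text
time_s: 11.15
ee_pos: [473.2, -210.0, 61.6]
orientation: [[-0.976, 0.219, -0.002], [0.219, 0.976, 0.001], [0.002, 0.001, -1.0]]
wrist_force: [-0.3, 0.2, -3.0]
gripper_width: 39.1
```

Request:
play_rows(commands=[[-1,0,0,-0.005,0],[-1,0,0,-0.005,0],[-1,0,0,0,0],[-1,0,0,0,0]])

```text
time_s: 11.55
ee_pos: [474.1, -210.5, 52.6]
orientation: [[-0.976, 0.219, 0.0], [0.219, 0.976, -0.0], [-0.0, -0.0, -1.0]]
wrist_force: [0.6, -0.6, -3.2]
gripper_width: 39.1
```

Request:
play_rows(commands=[[-1,0,0,-0.004,0],[-1,0,0,0,0],[0,0,0,0,0],[1,0,0,0,0],[1,0,0,0,0],[1,0,0,0,0]])

```text
time_s: 12.15
ee_pos: [474.2, -210.7, 48.7]
orientation: [[-0.976, 0.219, 0.001], [0.219, 0.976, -0.001], [-0.001, -0.0, -1.0]]
wrist_force: [-0.8, 0.2, -0.0]
gripper_width: 83.3
```

Request:
play_rows(commands=[[1,0,0,0.03,0],[1,0,0,0.04,0],[1,0,0,0.05,0],[1,0,0,0.05,0],[1,0,0,0,0],[1,0,0,0,0]])

```text
time_s: 12.75
ee_pos: [475.1, -211.2, 220.0]
orientation: [[-0.976, 0.219, 0.004], [0.219, 0.976, -0.002], [-0.004, -0.001, -1.0]]
wrist_force: [-0.4, 1.2, -0.5]
gripper_width: 85.4
```

Run:
```python
from h import *
s=r.get_state();print(s["ee_pos"],s["gripper_width"],s["wrist_force"]); c=cam("wrist","w9"); s=cam("scene");cv2.imwrite("pics/s9c.png",cv2.resize(s["image"][200:330,280:460],None,fx=4,fy=4))
P=cloud(s)
hsv=cv2.cvtColor(s["image"],cv2.COLOR_BGR2HSV)
m=(np.hypot(P[...,0]-474,P[...,1]+211)<30)&(P[...,2]>35); print(m.sum(),np.percentile(P[m][:,2],[50,75,95,99]))
```

```text
[ 475.11115188 -211.19238297  220.04549547] 85.37342321882171 [-0.44413355  1.24564629 -0.54271859]
715 [305.25119119 482.05839969 692.85077519 697.00784704]
```

View pics/w9.png

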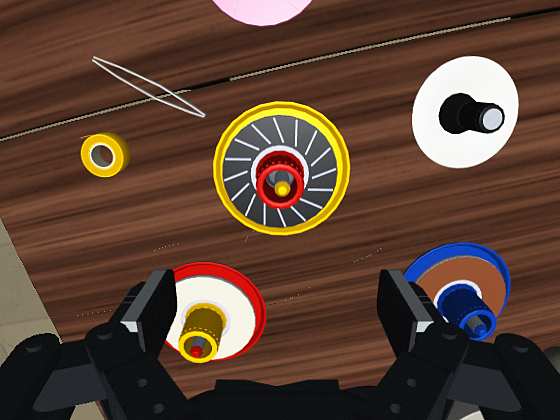

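View pics/s9c.png

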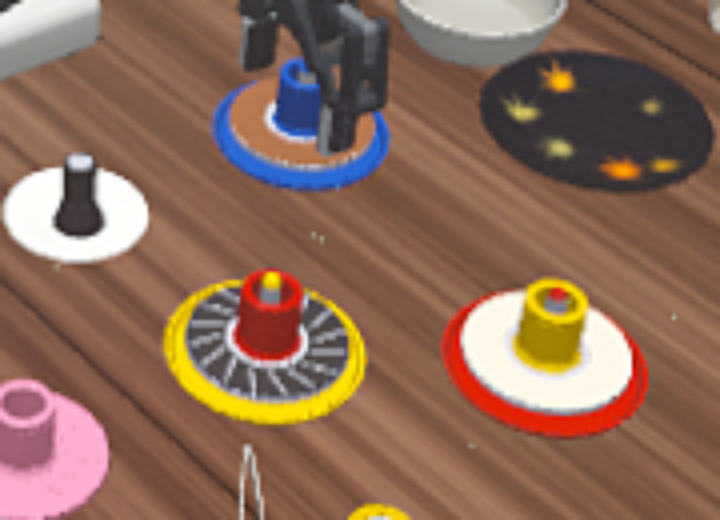

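The red lap is seated on the yellow stand, concentric and flat at (281,168), with the post tip in its bore. Next is the yellow lap on the red stand.

Request:
play_rows(commands=[[1,0.03,-0.025,0,0],[1,0.037,-0.031,0,0],[1,0.037,-0.031,0,0],[1,0.037,-0.031,0,0],[1,0,0,0,0],[1,0,0,-0.04,0],[1,0,0,-0.04,0],[1,0,0,-0.03,0],[1,0,0,0,0],[1,0,0,0,0]])

```text
time_s: 13.85
ee_pos: [613.5, -327.4, 107.2]
orientation: [[-0.976, 0.219, -0.003], [0.219, 0.976, 0.002], [0.004, 0.001, -1.0]]
wrist_force: [0.7, -0.5, -0.1]
gripper_width: 85.3
```

Run:
```python
from h import *
s=r.get_state();print(s["ee_pos"],s["orientation"][:,1],s["wrist_force"]); c=cam("wrist","w10"); s=cam("scene");cv2.imwrite("pics/s10c.png",cv2.resize(s["image"][200:330,320:500],None,fx=4,fy=4))
```

```text
[ 613.45261723 -327.37935637  107.1570901 ] [0.21897169 0.97573009 0.00148217] [ 0.67033346 -0.50548251 -0.06432518]
```

View pics/w10.png

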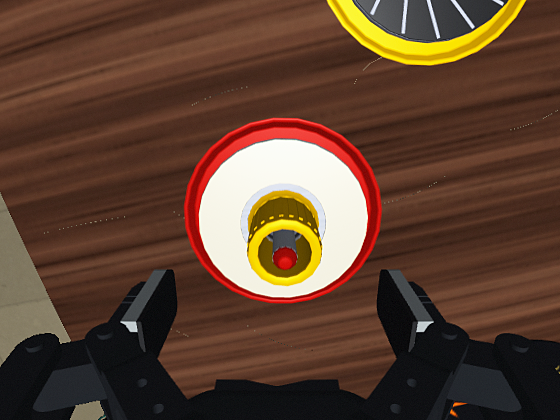

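View pics/s10c.png

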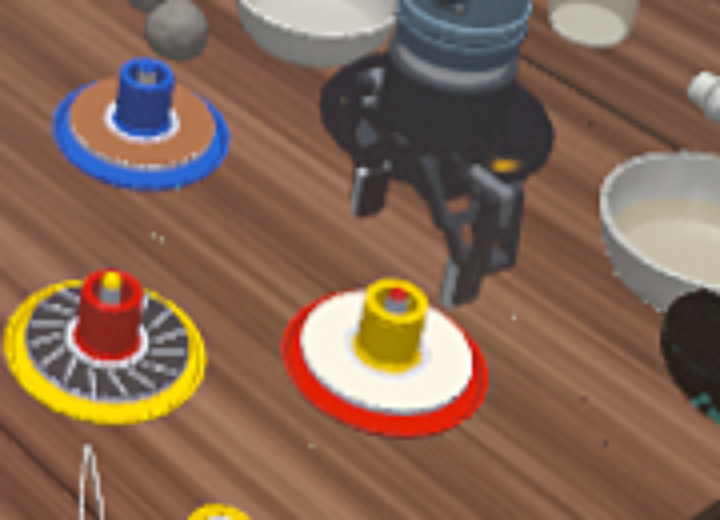

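Run:
```python
from h import *
from m4 import hullfit
c=cam("wrist"); hsv=cv2.cvtColor(c["image"],cv2.COLOR_BGR2HSV); P=cloud(c)
H=np.where(hsv[...,0]>170,hsv[...,0].astype(int)-180,hsv[...,0]); S=hsv[...,1];V=hsv[...,2]
print(r.get_state()["ee_pos"])
D=np.hypot(P[...,0]-614,P[...,1]+326)
print("dish",hullfit(c,(D<80)&(H>-9)&(H<9)&(S>130)&(V>80)&(P[...,2]<30),10))
print("lap",hullfit(c,(D<70)&(S<60)&(V>150)&(P[...,2]<30),20))
m=(D<40)&(H>-9)&(H<9)&(S>130)&(P[...,2]>60); print("tip",m.sum(),np.median(P[m],0))
m=(D<40)&(H>18)&(H<34)&(S>100)&(P[...,2]>60); print("hub",m.sum(),hullfit(c,m,64))
```

```text
[ 616.12552166 -329.16564216  110.90233149]
dish [ 618.3 -323.3   67. ]
lap [ 618.2 -323.3   54.7]
tip 412 [ 615.16186861 -323.40557953   72.8311538 ]
hub 2247 [ 616.9 -323.3   20. ]
```

Request:
play_rows(commands=[[1,0,0.001,-0.03,0],[1,0,0,-0.02,0],[1,0,0,-0.01,0],[1,0,0,-0.004,0],[1,0,0,0,0],[1,0,0,0,0],[-1,0,0,0,0],[-1,0,0,0,0],[-1,0,0,0,0],[-1,0,0,0,0]])

```text
time_s: 15.0
ee_pos: [615.9, -325.7, 45.4]
orientation: [[-0.976, 0.218, 0.002], [0.218, 0.976, 0.003], [-0.002, 0.004, -1.0]]
wrist_force: [0.8, 5.9, 6.5]
gripper_width: 39.5
```

Run:
```python
from h import *
s=r.get_state();print(s["ee_pos"],s["gripper_width"],s["wrist_force"]); c=cam("wrist","w11")
```

```text
[ 615.88302123 -325.71774117   45.44324826] 39.45483064753209 [0.8088388  5.91213184 6.51584904]
```

View pics/w11.png

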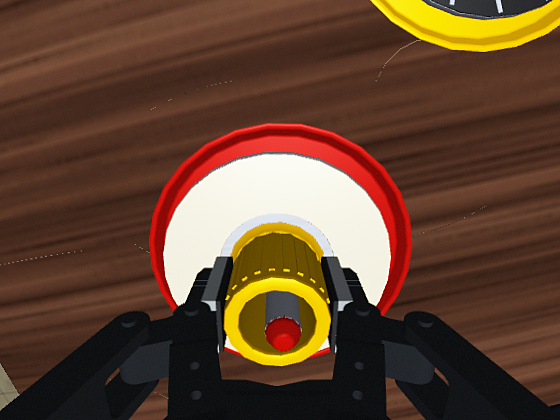

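Yellow hub gripped at 39.5 mm. The +5.9 N in y means the post is about 2 mm further in +y, so I'll relieve that first and then lift.

Request:
play_rows(commands=[[-1,0,0.002,0.002,0],[-1,0,0,0.015,0],[-1,0,0,0.025,0],[-1,0,0,0.035,0],[-1,0,0,0.035,0],[-1,0,0,0.035,0],[-1,0,0,0.03,0],[-1,0,0,0,0]])

```text
time_s: 15.85
ee_pos: [616.7, -327.0, 226.3]
orientation: [[-0.976, 0.219, 0.007], [0.219, 0.976, -0.005], [-0.008, -0.004, -1.0]]
wrist_force: [0.8, -0.8, -2.9]
gripper_width: 39.1
```

Run:
```python
from h import *
s=r.get_state();print(s["ee_pos"],s["gripper_width"],s["wrist_force"]); c=cam("scene","s12")
```

```text
[ 616.70115278 -326.96577132  226.2900861 ] 39.06521752586701 [ 0.84174402 -0.81975826 -2.93489843]
```

View pics/s12.png

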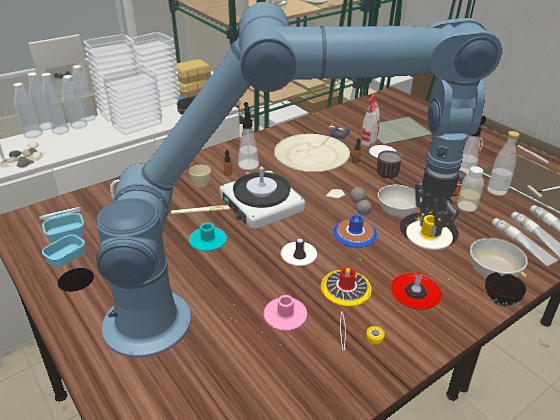

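The scene view shows the yellow lap held level at (430,230). The red stand is empty (417,290) and the spindle is bare. I'll carry the lap to the machine.

Request:
play_rows(commands=[[-1,-0.006,0.033,0,0],[-1,-0.008,0.043,0,0],[-1,-0.008,0.044,0,0],[-1,-0.008,0.044,0,0],[-1,-0.008,0.044,0,0],[-1,-0.008,0.044,0,0],[-1,-0.008,0.044,0,0],[-1,-0.008,0.044,0,0],[-1,-0.008,0.044,0,0],[-1,-0.008,0.044,0,0]])

```text
time_s: 16.9
ee_pos: [534.6, 103.9, 218.4]
orientation: [[-0.976, 0.219, -0.005], [0.219, 0.976, -0.001], [0.004, -0.002, -1.0]]
wrist_force: [0.0, -1.2, -3.4]
gripper_width: 38.8
```

Request:
play_rows(commands=[[-1,-0.008,0.044,0,0],[-1,-0.008,0.044,0,0],[-1,-0.009,0.047,0,0],[-1,0,0,0,0],[-1,0,0,-0.02,0],[-1,0,0,0,0],[-1,0,0,0,0]])

```text
time_s: 17.6
ee_pos: [510.5, 236.4, 199.4]
orientation: [[-0.976, 0.22, -0.004], [0.22, 0.976, -0.002], [0.004, -0.003, -1.0]]
wrist_force: [0.1, -0.2, -2.5]
gripper_width: 39.3
```

Run:
```python
from h import *
s=r.get_state();print(s["ee_pos"],s["gripper_width"],s["wrist_force"]); c=cam("wrist","w13"); c=cam("scene")
cv2.imwrite("pics/s13c.png",cv2.resize(c["image"][110:230,190:340],None,fx=5,fy=5))
```

```text
[510.46274541 236.44165029 199.40704497] 39.26640950395773 [ 0.14813868 -0.16422874 -2.46334608]
```

View pics/w13.png

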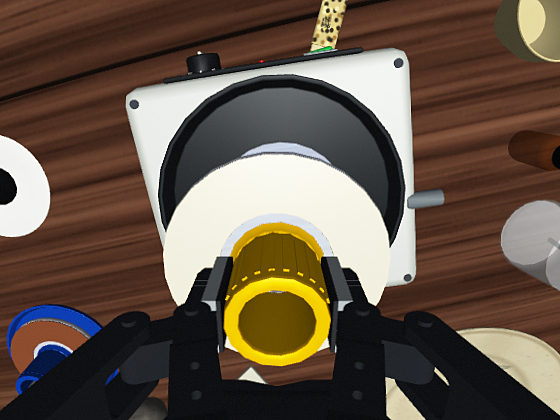

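View pics/s13c.png

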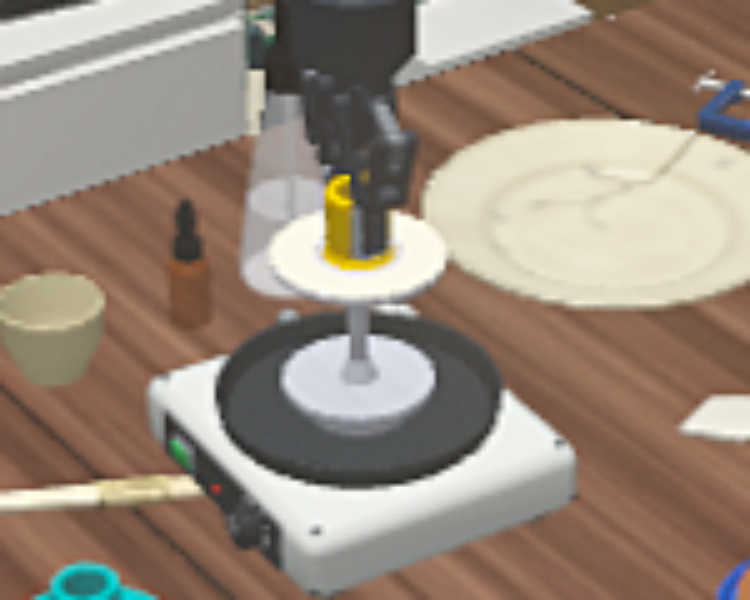

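The lap is level and centred over the spindle (both at column 358). I'll lower it.

Request:
play_rows(commands=[[-1,0.0005,0,-0.02,0],[-1,0,0,-0.02,0],[-1,0,0,-0.02,0],[-1,0,0,-0.01,0],[-1,0,0,0,0],[-1,0,0,0,0]])

```text
time_s: 18.3
ee_pos: [513.0, 237.5, 132.1]
orientation: [[-0.976, 0.219, 0.001], [0.219, 0.976, 0.0], [-0.001, 0.001, -1.0]]
wrist_force: [-0.5, -0.2, -3.3]
gripper_width: 38.9
```

Request:
play_rows(commands=[[-1,0,0,-0.008,0],[-1,0,0,-0.005,0],[-1,0,0,0,0],[-1,0,0,0,0]])

```text
time_s: 18.7
ee_pos: [512.3, 237.5, 118.3]
orientation: [[-0.976, 0.219, -0.0], [0.219, 0.976, -0.0], [0.0, -0.0, -1.0]]
wrist_force: [0.9, -0.4, -3.0]
gripper_width: 38.8
```

Request:
play_rows(commands=[[-1,0,0,-0.002,0],[-1,0,0,0,0],[0,0,0,0,0],[1,0,0,0,0],[1,0,0,0,0],[1,0,0,0,0],[1,0,0,0.03,0],[1,0,0,0.04,0],[1,0,0,0.035,0],[1,0,0,0,0]])

```text
time_s: 19.7
ee_pos: [515.6, 238.7, 227.2]
orientation: [[-0.976, 0.219, 0.01], [0.219, 0.976, 0.003], [-0.009, 0.005, -1.0]]
wrist_force: [0.7, 0.3, -0.6]
gripper_width: 85.1
```

Run:
```python
from h import *
s=r.get_state();print(s["ee_pos"],s["gripper_width"],s["wrist_force"]); c=cam("wrist","w14"); 
P=cloud(c); D=np.hypot(P[...,0]-513,P[...,1]-238)
hsv=cv2.cvtColor(c["image"],cv2.COLOR_BGR2HSV)
m=(D<60)&(D>27)&(hsv[...,1]<60)&(hsv[...,2]>150)&(P[...,2]>75)&(P[...,2]<110)
A=np.c_[P[m][:,:2]-[513,238],np.ones(m.sum())]; print("disc plane tilt,z",np.linalg.lstsq(A,P[m][:,2],rcond=None)[0])
c=cam("scene")
cv2.imwrite("pics/s14c.png",cv2.resize(c["image"][110:230,190:340],None,fx=5,fy=5))
```

```text
[515.62742022 238.66561619 227.20332646] 85.1383507470722 [ 0.67344499  0.34522576 -0.60462979]
disc plane tilt,z [ 6.51976845e-04 -7.78074414e-05  9.05366960e+01]
```

View pics/w14.png

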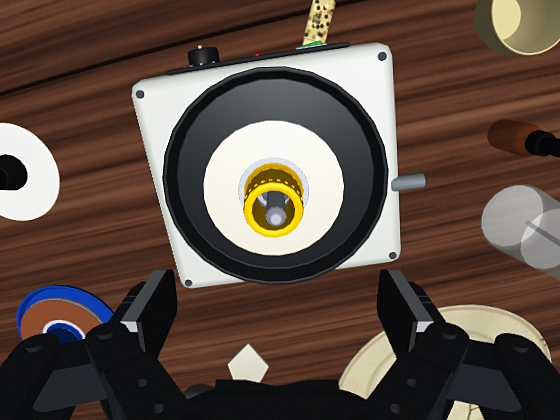

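View pics/s14c.png

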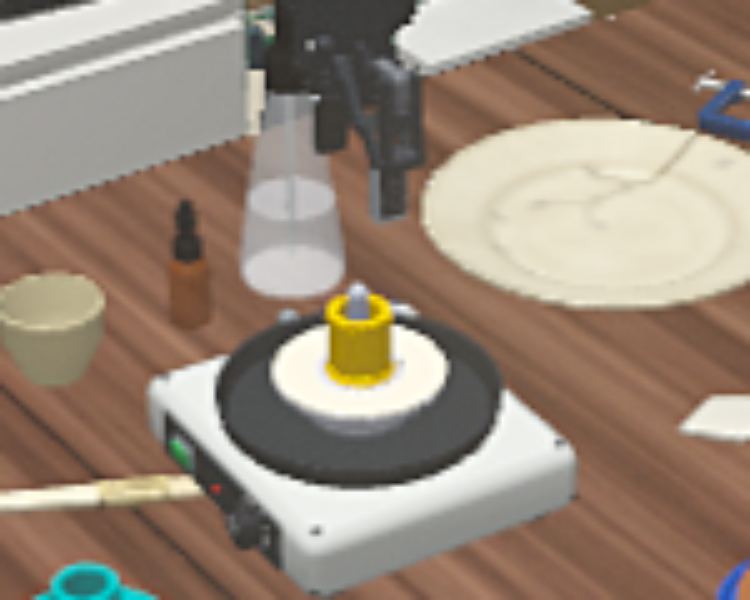

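The yellow lap is seated: flat (tilt <0.001), disc top at about 90 mm, concentric in the pan. Next is the red lap on the yellow stand.

Request:
play_rows(commands=[[1,-0.004,-0.042,0,0],[1,-0.004,-0.045,0,0],[1,-0.004,-0.045,0,0],[1,-0.004,-0.045,0,0],[1,-0.004,-0.045,0,0],[1,-0.004,-0.045,0,0],[1,-0.004,-0.045,0,0],[1,-0.004,-0.045,0,0],[1,-0.004,-0.045,0,0],[1,-0.003,-0.045,0,0]])

```text
time_s: 20.8
ee_pos: [471.9, -210.6, 219.6]
orientation: [[-0.976, 0.219, -0.003], [0.219, 0.976, 0.002], [0.003, 0.001, -1.0]]
wrist_force: [0.6, 0.3, 1.0]
gripper_width: 85.3
```

Request:
play_rows(commands=[[1,0,0,0,0],[1,0,0,-0.04,0],[1,0,0,-0.04,0],[1,0,0,-0.04,0],[1,0,0,-0.03,0],[1,0,0,-0.02,0],[1,0,0,-0.007,0],[1,0,0,0,0],[1,0,0,0,0]])

```text
time_s: 21.7
ee_pos: [473.8, -209.3, 44.9]
orientation: [[-0.976, 0.219, 0.001], [0.219, 0.976, -0.0], [-0.001, 0.0, -1.0]]
wrist_force: [-0.4, 0.1, 0.1]
gripper_width: 85.3
```

Request:
play_rows(commands=[[-1,0,0,0,0],[-1,0,0,0,0],[-1,0,0,0,0],[-1,0,0,0,0],[-1,0,0,0,0]])

```text
time_s: 22.2
ee_pos: [474.3, -208.9, 45.5]
orientation: [[-0.976, 0.219, 0.002], [0.219, 0.976, 0.001], [-0.002, 0.002, -1.0]]
wrist_force: [0.1, 3.1, 5.9]
gripper_width: 39.1
```

Run:
```python
from h import *
s=r.get_state();print(s["ee_pos"],s["gripper_width"],s["wrist_force"]); c=cam("wrist","w15");
```

```text
[ 474.31478151 -208.90133002   45.50804487] 39.062676600955385 [0.08144796 3.06080616 5.89725866]
```

View pics/w15.png

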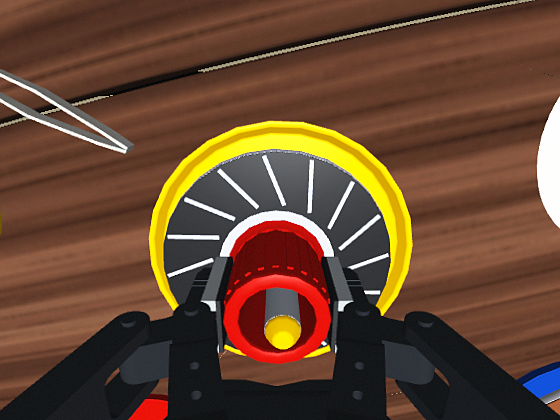

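Request:
play_rows(commands=[[-1,0,0.001,0.002,0],[-1,0,0,0.015,0],[-1,0,0,0.025,0],[-1,0,0,0.035,0],[-1,0,0,0.035,0],[-1,0,0,0,0]])

```text
time_s: 22.85
ee_pos: [476.1, -210.2, 160.9]
orientation: [[-0.976, 0.219, 0.007], [0.219, 0.976, -0.005], [-0.008, -0.003, -1.0]]
wrist_force: [0.9, -0.0, -2.6]
gripper_width: 38.9
```

Request:
play_rows(commands=[[-1,0.026,-0.021,0,0],[-1,0.035,-0.029,0,0],[-1,0.035,-0.029,0,0],[-1,0.03,-0.025,0,0],[-1,0.0155,-0.0125,0,0],[-1,0,0,0,0],[-1,0,0,-0.03,0],[-1,0,0,0,0],[-1,0,0,0,0]])

```text
time_s: 23.75
ee_pos: [612.8, -323.4, 124.7]
orientation: [[-0.976, 0.219, -0.005], [0.219, 0.976, 0.003], [0.005, 0.002, -1.0]]
wrist_force: [-0.3, -0.6, -2.0]
gripper_width: 38.8
```

Run:
```python
from h import *
s=r.get_state();print(s["ee_pos"],s["gripper_width"],s["wrist_force"]); c=cam("wrist","w16"); s=cam("scene");cv2.imwrite("pics/s16c.png",cv2.resize(s["image"][200:330,320:500],None,fx=4,fy=4))
```

```text
[ 612.81845535 -323.39303977  124.65850641] 38.80932980705912 [-0.2661427  -0.55153921 -2.00742393]
```

View pics/w16.png

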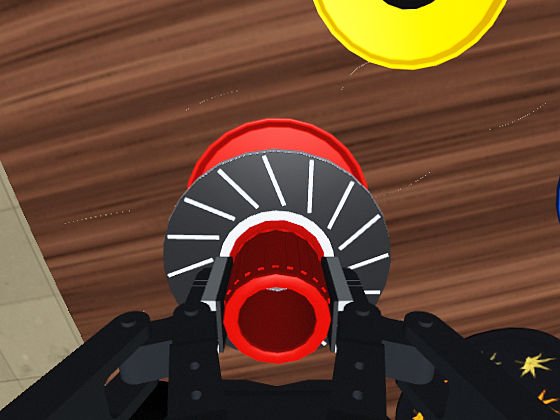

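View pics/s16c.png

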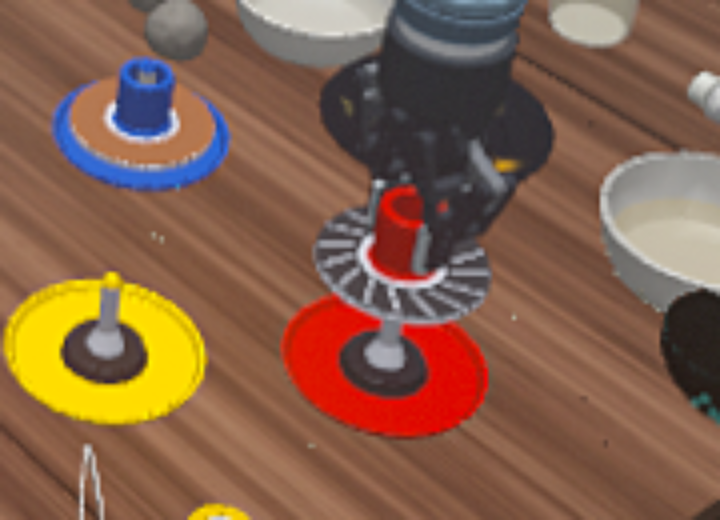

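Red lap over the red stand, lined up as well as it was at the yellow stand. I'll lower it.

Request:
play_rows(commands=[[-1,0,0,-0.015,0],[-1,0,0,-0.02,0],[-1,0,0,-0.02,0],[-1,0,0,-0.01,0],[-1,0,0,0,0],[-1,0,0,0,0]])

```text
time_s: 24.45
ee_pos: [615.5, -325.2, 62.6]
orientation: [[-0.976, 0.219, 0.001], [0.219, 0.976, -0.001], [-0.001, -0.0, -1.0]]
wrist_force: [-0.8, -0.4, -2.3]
gripper_width: 38.9
```

Request:
play_rows(commands=[[-1,0,0,-0.008,0],[-1,0,0,-0.005,0],[-1,0,0,0,0],[-1,0,0,0,0]])

```text
time_s: 24.85
ee_pos: [614.9, -324.8, 48.3]
orientation: [[-0.976, 0.219, -0.0], [0.219, 0.976, 0.0], [0.0, 0.0, -1.0]]
wrist_force: [-0.9, -0.3, -4.0]
gripper_width: 39.3
```

Request:
play_rows(commands=[[-1,0,0,-0.001,0],[0,0,0,0,0],[1,0,0,0,0],[1,0,0,0,0],[1,0,0,0,0],[1,0,0,0.03,0],[1,0,0,0.04,0],[1,0,0,0.04,0],[1,0,0,0.03,0],[1,0,0,0,0]])

```text
time_s: 25.85
ee_pos: [617.6, -326.7, 193.9]
orientation: [[-0.976, 0.219, 0.009], [0.219, 0.976, -0.006], [-0.01, -0.004, -1.0]]
wrist_force: [-0.5, -0.7, 1.1]
gripper_width: 85.3
```

Run:
```python
from h import *
s=r.get_state();print(s["ee_pos"],s["gripper_width"],s["wrist_force"]); c=cam("wrist","w17"); s=cam("scene");cv2.imwrite("pics/s17c.png",cv2.resize(s["image"][200:330,320:500],None,fx=4,fy=4))
P=cloud(c); D=np.hypot(P[...,0]-616,P[...,1]+322); m=(D<48)&(D>30)&(P[...,2]<45)
A=np.c_[P[m][:,:2]-[616,-322],np.ones(m.sum())]; print("disc",np.linalg.lstsq(A,P[m][:,2],rcond=None)[0])
m=(D<21)&(P[...,2]>45)&(P[...,2]<68); print("hub z",np.percentile(P[m][:,2],[90,97]))
```

```text
[ 617.6307332  -326.66764819  193.88466695] 85.29345149713039 [-0.54254968 -0.7461669   1.0842303 ]
disc [1.21324579e-03 2.92113890e-04 2.16270548e+01]
hub z [65.29496965 65.75417792]
```

View pics/w17.png

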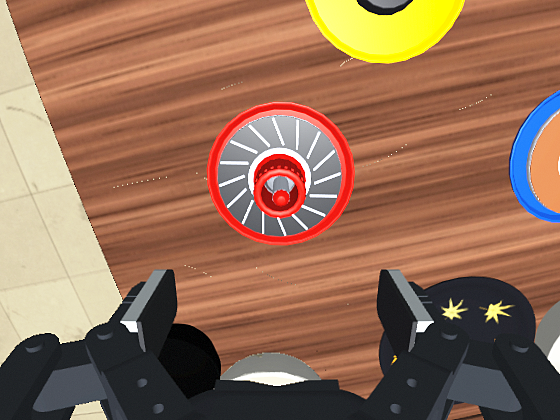

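View pics/s17c.png

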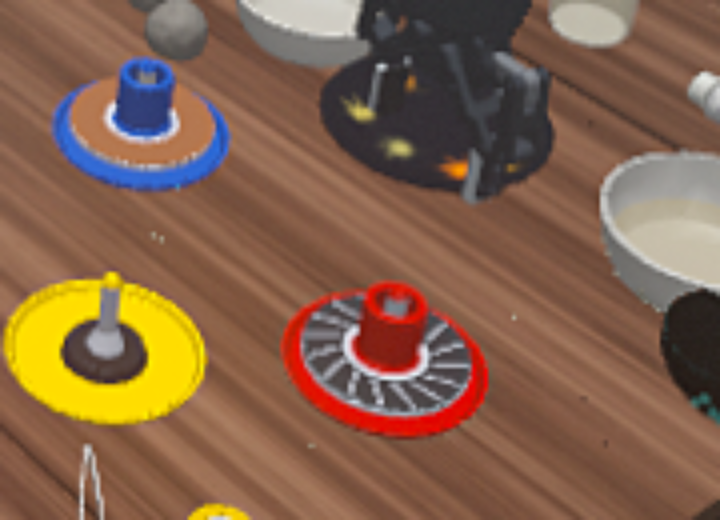

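The red lap is seated: disc top 21.6 mm, tilt about 0.001, hub top 65 mm. Now the cap.

Request:
play_rows(commands=[[1,-0.015,0.027,0,0],[1,-0.02,0.037,0,0],[1,-0.02,0.037,0,0],[1,-0.02,0.037,0,0],[1,-0.02,0.037,0,0],[1,-0.02,0.037,0,0],[1,-0.02,0.037,0,0],[1,-0.015,0.027,0,0],[1,-0.0095,0.0175,0,0],[1,0,0,0,0]])

```text
time_s: 26.95
ee_pos: [452.3, -29.2, 185.5]
orientation: [[-0.976, 0.216, -0.005], [0.216, 0.976, 0.002], [0.005, 0.0, -1.0]]
wrist_force: [1.3, -0.8, 0.8]
gripper_width: 85.6
```

Request:
play_rows(commands=[[1,0,0,-0.035,0],[1,0,0,-0.035,0],[1,0,0,0,0],[1,0,0,0,0]])

```text
time_s: 27.35
ee_pos: [454.5, -31.7, 116.6]
orientation: [[-0.976, 0.22, -0.003], [0.22, 0.976, 0.001], [0.003, -0.0, -1.0]]
wrist_force: [1.3, -1.3, 1.1]
gripper_width: 85.1
```

Run:
```python
from h import *
s=r.get_state();print(s["ee_pos"],s["gripper_width"],s["wrist_force"]); c=cam("wrist","w18")
c=cam("scene"); P=cloud(c); D=np.hypot(P[...,0]-654,P[...,1]+54); m=(D<25)&(P[...,2]>45); print("blue hub z",m.sum(),np.percentile(P[m][:,2],[50,80,95]))
```

```text
[454.45377117 -31.73472414 116.61840613] 85.07875385349037 [ 1.32363987 -1.32953766  1.09496986]
blue hub z 145 [59.74992714 64.45277576 69.011488  ]
```

View pics/w18.png

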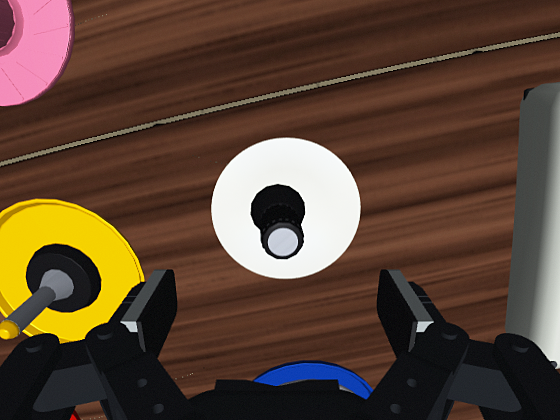

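The cap is upright at (283,240), between the open jaws.

Request:
play_rows(commands=[[1,0,0,-0.03,0],[1,0,0,-0.03,0],[1,0,0,-0.01,0],[1,0,0,0,0],[1,0,0,0,0],[-1,0,0,0,0],[-1,0,0,0,0],[-1,0,0,0,0],[-1,0,0,0,0],[-1,0,0,0,0]])

```text
time_s: 28.45
ee_pos: [455.7, -31.4, 47.8]
orientation: [[-0.976, 0.219, 0.001], [0.219, 0.976, 0.0], [-0.001, 0.0, -1.0]]
wrist_force: [-1.1, 0.7, 4.2]
gripper_width: 22.3
```

Request:
play_rows(commands=[[-1,0,0,0.02,0],[-1,0,0,0.04,0],[-1,0,0,0.05,0],[-1,0,0,0.05,0],[-1,0,0,0.04,0],[-1,0,0,0,0],[-1,0,0,0,0]])

```text
time_s: 29.15
ee_pos: [456.0, -31.6, 247.9]
orientation: [[-0.976, 0.219, 0.002], [0.219, 0.976, -0.0], [-0.002, 0.0, -1.0]]
wrist_force: [-0.5, 0.2, -2.7]
gripper_width: 22.0
```

Run:
```python
from h import *
s=r.get_state();print(s["ee_pos"],s["gripper_width"],s["wrist_force"]); c=cam("wrist","w19")
```

```text
[455.99712824 -31.57230361 247.86219088] 21.990155316173546 [-0.54118053  0.22629829 -2.68462738]
```

View pics/w19.png

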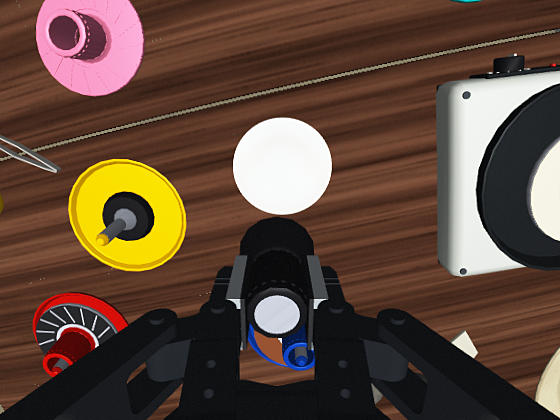

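The cap is held upright at (277,313). I'll move it to the spindle.

Request:
play_rows(commands=[[-1,0.009,0.04,0,0],[-1,0.009,0.045,0,0],[-1,0.01,0.045,0,0],[-1,0.009,0.045,0,0],[-1,0.01,0.045,0,0],[-1,0.006,0.03,0,0],[-1,0.004,0.019,0,0],[-1,0,0,0,0],[-1,0,0,-0.03,0],[-1,0,0,0,0]])

```text
time_s: 30.2
ee_pos: [508.8, 235.8, 212.0]
orientation: [[-0.976, 0.219, -0.01], [0.219, 0.976, -0.004], [0.009, -0.006, -1.0]]
wrist_force: [-1.1, -0.0, -1.2]
gripper_width: 22.4
```

Request:
play_rows(commands=[[-1,0,0,0,0],[-1,0,0,-0.01,0],[-1,0,0,0,0]])

```text
time_s: 30.5
ee_pos: [512.2, 237.0, 206.8]
orientation: [[-0.976, 0.22, -0.001], [0.22, 0.976, -0.0], [0.001, -0.0, -1.0]]
wrist_force: [-0.9, -0.0, -1.0]
gripper_width: 22.7
```

Run:
```python
from h import *
s=r.get_state();print(s["ee_pos"],s["gripper_width"],s["wrist_force"]); c=cam("wrist","w20"); s=cam("scene");cv2.imwrite("pics/s20c.png",cv2.resize(s["image"][110:230,190:340],None,fx=5,fy=5))
```

```text
[512.24743054 237.04724854 206.78509877] 22.6666490791894 [-0.88266385 -0.04438851 -1.01497534]
```

View pics/w20.png

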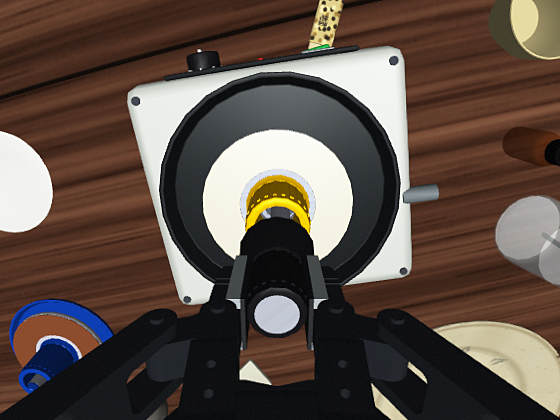

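View pics/s20c.png

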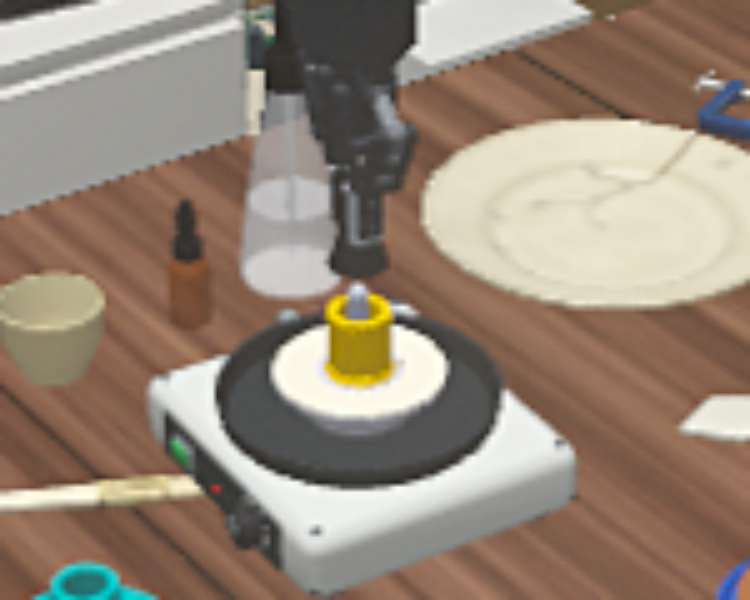

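The cap skirt (column 358) is centred over the spindle tip (358). I'll lower it in steps.

Request:
play_rows(commands=[[-1,0,0,-0.01,0],[-1,0,0,-0.01,0],[-1,0,0,-0.008,0],[-1,0,0,0,0],[-1,0,0,0,0]])

```text
time_s: 31.1
ee_pos: [512.0, 237.5, 178.8]
orientation: [[-0.976, 0.219, -0.001], [0.219, 0.976, -0.0], [0.001, -0.001, -1.0]]
wrist_force: [-0.2, 0.5, -0.9]
gripper_width: 22.6
```

Request:
play_rows(commands=[[-1,0,0,-0.002,0],[-1,0,0,-0.002,0],[-1,0,0,0,0],[-1,0,0,0,0]])

```text
time_s: 31.5
ee_pos: [512.5, 237.6, 175.4]
orientation: [[-0.976, 0.219, 0.0], [0.219, 0.976, 0.0], [-0.0, 0.0, -1.0]]
wrist_force: [-0.4, 0.9, -1.2]
gripper_width: 22.0
```

Request:
play_rows(commands=[[-1,0,0,-0.001,0],[-1,0,0,0,0],[-0.2,0,0,0,0],[0.5,0,0,0,0],[1,0,0,0,0],[1,0,0,0,0],[1,0,0,0,0],[1,0,0,0.03,0],[1,0,0,0.04,0],[1,0,0,0.03,0]])

```text
time_s: 32.5
ee_pos: [512.5, 237.6, 276.3]
orientation: [[-0.976, 0.219, 0.001], [0.219, 0.976, 0.0], [-0.001, 0.001, -1.0]]
wrist_force: [1.4, 0.1, 0.1]
gripper_width: 85.6
```

Request:
play_rows(commands=[[1,0,0,0.01,0],[1,0,0,0,0],[1,0,0,0,0]])

```text
time_s: 32.8
ee_pos: [512.0, 237.4, 283.0]
orientation: [[-0.976, 0.219, -0.002], [0.219, 0.976, -0.0], [0.001, -0.001, -1.0]]
wrist_force: [0.1, -0.4, -1.0]
gripper_width: 85.2
```

Run:
```python
from h import *
s=r.get_state();print(s["ee_pos"],s["gripper_width"],s["wrist_force"]); c=cam("wrist","w21"); P=cloud(c); g=cv2.cvtColor(c["image"],cv2.COLOR_BGR2GRAY)
m=(P[...,2]>170)&(P[...,2]<200)&(np.hypot(P[...,0]-513,P[...,1]-239)<30); q=m&(g>120)
print("cap top z",np.median(P[q][:,2]),outer(c,q,187))
A=np.c_[P[q][:,:2]-[513,239],np.ones(q.sum())]; print(np.linalg.lstsq(A,P[q][:,2],rcond=None)[0])
s=cam("scene","s21");cv2.imwrite("pics/s21c.png",cv2.resize(s["image"][110:230,190:340],None,fx=5,fy=5)); cam("top","t21")
```

```text
[512.03111739 237.43207625 282.97043128] 85.24012010669136 [ 0.09781738 -0.43751598 -0.99978225]
cap top z 187.98173518665894 ((np.float64(512.9706439030383), np.float64(237.4703829874507), np.float64(8.33218775146254)), 68)
[-4.10366027e-02 -1.09413510e-02  1.87918853e+02]
```

View pics/w21.png

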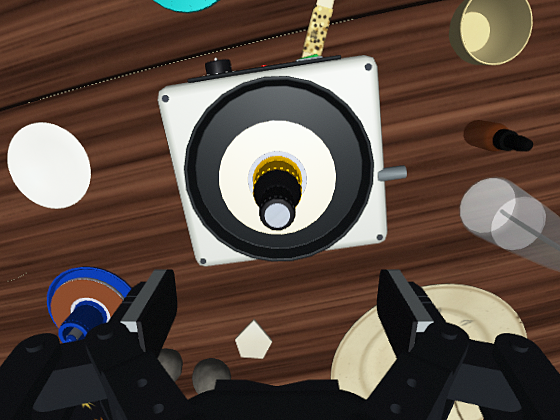

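View pics/s21c.png

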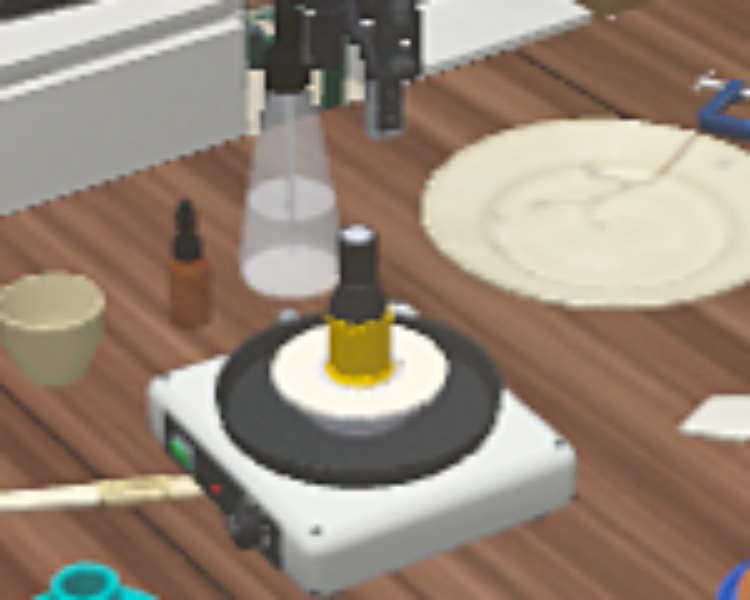

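View pics/s21.png

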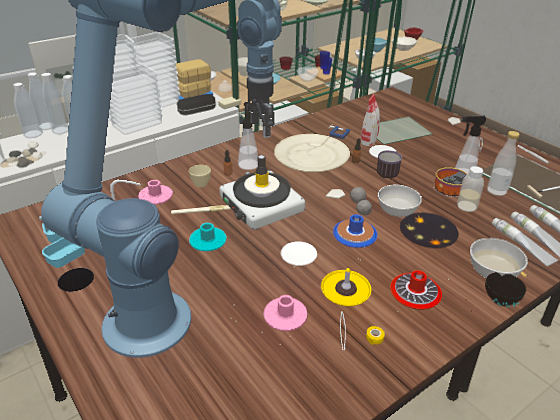

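```bash
for i in 1 2 3; do python3 - <<'E'
from h import *
c=cam("wrist"); P=cloud(c); g=cv2.cvtColor(c["image"],cv2.COLOR_BGR2GRAY)
m=(P[...,2]>170)&(P[...,2]<200)&(np.hypot(P[...,0]-513,P[...,1]-239)<40)
q=cv2.erode((m&(g>120)).astype(np.uint8),np.ones((3,3)))>0
A=np.c_[P[q][:,:2]-[513,238],np.ones(q.sum())]; print(np.median(P[m][:,2]),np.linalg.lstsq(A,P[q][:,2],rcond=None)[0],r.get_state()["ee_pos"][2])
# lap disc
hsv=cv2.cvtColor(c["image"],cv2.COLOR_BGR2HSV); D=np.hypot(P[...,0]-513,P[...,1]-238)
k=(D<50)&(D>28)&(hsv[...,1]<60)&(hsv[...,2]>150)&(P[...,2]<110)&(P[...,2]>75); print("disc z",np.median(P[k][:,2]))
E
done
```

```text
187.52206776144948 [-8.98718149e-03 -4.56753029e-03  1.88073218e+02] 282.5656380677575
disc z 90.58310410445489
187.5493204511327 [-3.45580403e-03  7.61206658e-03  1.88029240e+02] 282.89126772371577
disc z 90.59166371149757
187.55182845984316 [-8.91834385e-03 -8.22952952e-03  1.88028703e+02] 283.20266935959353
disc z 90.58293408036303
```

The cap is level at the same height as at the start (187.5 vs 187.5 mm), and its top is 97.5 mm above the lap disc (nominal 98). I'm handing in.

Run:
```python
from workcell import r
print(r.hand_in(), r.get_state()["time_s"])
```

```text
the job is handed in; nothing more can be done
the job is handed in; nothing more can be done
```

The changeover is done and handed in at about 33 s of the 118 s allowed; the hand-in gives no verdict.

**What I did:**
1. I set the cap aside on the saucer.
2. The red lap went from the spindle to the free yellow stand as a stopover.
3. The yellow lap went from the red stand to the spindle.
4. The red lap went from the yellow stand to the red stand.
5. The cap went back on the spindle, onto the yellow hub.

The blue lap was already on its own blue stand, so I left it there. No two laps came near each other.

**Last checks:**
- **Yellow lap:** it lies flat and concentric on the platen, with its disc top at about 90.6 mm (nominal 89).
- **Red lap:** it is flat on the red stand, with its disc top at 21.6 mm (nominal 20) and hub top at 65 mm (nominal 64).
- **Cap:** its top is level at 187.5 mm, the same as at the start, and 97.5 mm above the lap disc (nominal 98).
- **Blue lap:** its hub top reads about 64 mm (nominal 64), so it is fully down.
- **Gripper:** it was open and well clear above the cap.

**Disagreement:** the wrist camera read up to 5 mm further in +y than the other two views. I mostly used those two, corrected at the red stand by the grip force, which put its post about 3 mm further in +y than they showed. The highest force I read was about 9 N, while gripping a lap.

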